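# Drive the tight guide sleeve out of the drilling jig with a brass drift

### The arm

A 6-joint arm with a two-finger parallel gripper is mounted at the origin on the work surface; the furniture and walls round the work are solid. World frame = base frame: x ahead of the robot, y to its left, z up, the work surface at z = 0. Lengths are in mm, angles in rad, forces in N, time in s.
With the tool pointing down it reaches from about 300 to 775 mm from the base axis. Payload 14.6 kg.
Tool frame: the origin (TCP) lies midway between the tips of the shut fingers; the grasp point (between the pads) lies 19 mm behind it (pinch_z is the distance from the TCP to the grasp point, in mm); z points along the fingers, y is the direction in which the jaws open and shut (so a half turn about z gives the same grasp; the last joint's range is limited). The gripper opens to 94 mm and grips with 3 to 60 N. Pads are 16 mm wide; open, the fingers measure 119 mm over their backs; the gripper's body (75 mm by 177 mm) begins 78 mm behind the grasp point.
Start: joints at [1.2, 0.3, 1.521, -0, 1.321, -0.067], TCP at [164.529, 524.804, 184.446] pointing down, gripper open.
Joint ranges: [-3.03, 3.03], [-0.79, 2.21], [0.23, 2.52], [-1.04, 4.18], [0, 3.07], [-2.55, 2.55]. Speed limits (rad/s): [2.22, 2.22, 2.57, 3.14, 3.14, 3.14].

### API

Orientations are given as [roll, pitch, yaw] about the fixed x, y, z axes, in that order (R = Rz(yaw) Ry(pitch) Rx(roll)).
In Python, from cell import read_state, camera, sign_off, pinch_z gives the robot as it stands. The module is installed in compiled form; this text tells all that it offers.
- The arm moves only by the tool servo_tool, never from a script. Its argument "series" is a list of rows, each a list of 6 numbers: the shift along the tool's x, y, z in cm, then the turn, a rotation vector about the tool's x, y, z in rad. In form: [[tx, ty, tz, rx, ry, rz], ...]. A call has exactly 10 rows; each row is the pose to reach, as a shift and turn from the pose commanded when the call began, along the tool's axes at that moment; what a row does not reach only later rows make up. A row lasts 1/12 s, in which the tool goes at most 41.7 mm and 7.16 degrees, less where a joint would pass 70% of its speed; a pose out of reach is approached as far as the arm can. A call with a gripper value outside its range is refused whole. "gripper" is the finger opening in cm, from 0 to 9.4, set as the call begins (left out, the last holds). The fingers move at their own pace and stop on an object; "grip_force" is the grip in N (left out, the last holds). Time passes only in rows, so rows that repeat a pose let the fingers close, or fill a call up. It gives the time, the measured TCP pose, the force and the opening at its end, in the units of the state.
- read_state(): the state, without advancing time (a new reading comes with each control period).
- camera(name): name is "side" or "top" or "wrist"; returns a dict with "pixels" (420x560x3 uint8, red, green, blue), "fx", "fy", "cx", "cy" (pixels), "pose" (4x4, takes a point from camera to world coordinates); the wrist camera has in their place "mount" (4x4, takes a point from camera to tool coordinates, whose origin is the TCP and whose axes are the flange's). Camera axes: x right, y down, z forward; pixel columns grow to the right and rows downward; lengths in mm; the calibration is good to about 2 mm. The wrist camera is an equidistant fisheye: a pixel r from the principal point sees the ray r / f radians off the axis. A picture is of the moment at which its call begins: read the wrist's pose just before it. There is no depth.
- sign_off(): hands the job in, once; it reports no verdict.
The state is a dict: "clock": time; "joints": joint angles; "qd": joint speeds; "effort": joint torques, N m; "eef_pos": TCP position; "eef_rot": TCP orientation; "wrist_force": force on the tool from outside, world axes, zero at the start; "moment": the same for the moment, N m; "finger_gap": finger opening in mm.
Only numpy, scipy, OpenCV 4.12 (cv2) and the standard library are available. Lean on these libraries where they do the work, as an engineer would, in place of code of your own. Each camera call takes 0.05 s, during which the arm holds its last target.

### The job

The guide sleeve of the drilling jig has to be changed: take the thinner brass drift from its wooden stand, feel it into the bore from above and push the tight steel sleeve down out of the bridge until it stands on the base board below. Push steadily and stop when you feel it stand, never leaning hard on the jig; then put the drift back upright in its own hole, fully home, and leave the other things where they are.

Things in the scene. Friction and masses are not known exactly. Their poses are not given: they have to be found in the camera images.
- jig: drilling jig screwed to the bench, fixed: plywood base board 120 x 200 x 15 mm (x, y, z), two aluminium uprights and over them a bridge along the jig's y axis, its top 71 mm above the bench (screw heads 77 mm), with a bored round boss 44 mm across in its middle, whose top, 81 mm above the bench, is the highest point. Origin at the centre of the board's underside, z up.
- jig_mid (a point): point over the board's centre at the height of the boss's top. A vertical bore, 16 mm across, sharp-edged, goes right through the boss, 40 mm long. The bridge is clamped by screws in slots and does not move, but may sit up to 6 mm either way along the jig's x axis: the bore's centre is on the jig's x axis through this point, -6 to +6 mm from it, to be found by feel or by eye.
- sleeve (a joint): m the guide sleeve has been pushed down: 0 flush with the bore's lower end, starts at 0 to 0.006, out of the bore at 0.024, standing on the board at 0.026 (hard stop). Headless steel tube, 16.5 mm across, 24 mm long, a press fit in the bore's wider lower part, whose top starts 16 to 22 mm below the bore's mouth and ends 42 mm below it. Slides under about 13 N and stays where it is left.
- drift_grip (a point): thinner brass drift: point on its axis 30 mm above the lower end of its round handle (28 mm across, 60 mm long) and 74 mm above its tip. Shank below the handle 15 mm across, 44 mm long, flat end, edge hardly broken. z points from tip to handle. About 220 g. Stands upright in the stand, hanging by the handle, its tip 4 mm above the bench. May creep up a few mm in the fingers under load.
- drift_tip (a point): centre of the flat lower end of the thinner drift's shank, 74 mm below drift_grip.
- stand: wooden drift stand, fixed, 56 x 128 x 48 mm (x, y, z), origin at the centre of the underside; holes 32 mm either side of its middle along its y axis, the thinner drift's at +y.
- stand_hole (a point): centre of the mouth of the thinner drift's hole, on top of the stand, 48 mm above the bench; the hole is 17.5 mm across and goes through to the bench.
- big_drift_grip (a point): the thicker brass drift, which does not fit the jig's bore: a point on its axis, 30 mm above the lower end of its handle (handle 32 mm across, 60 mm long; shank 22 mm across). It stays in its hole of the stand.
- birch_disc_mid (a point): centre of a loose birch disc, 68 mm across, 10 mm thick, lying on the bench; to be left alone.
- clock_motor_mid (a point): centre of the body of a loose black clock movement, 56 x 56 x 16 mm with a brass shaft up to 33 mm, lying on the bench; to be left alone.
Mind the look-alikes: they are no part of the job. There is more than one size of the stand; the job needs the smallest.

How it is judged:
By the outcome, as a careful person would: the job done as asked, in the order asked, and still so for the second after the job is handed in, with the robot touching nothing.
It also fails if it takes over 72 s, if anything falls off the work surface, if the arm or the gripper's body presses on something with over 40 N, if the wrist force passes 120 N, or if a joint passes its speed limit or range.

## Working session

There is one attempt and no reset: what is moved stays moved. The work goes in short steps, Python scripts to look and compute and a tool call to move; the robot and the scene stay as the last step left them, time stands still between calls to the robot, and variables do not carry over. Pictures are saved under pics/ and viewed, and the job is handed in when it is done.

Besides the shell and the picture viewer there is one more tool, called after "Request:" as name([rows], argument=value, ...), one row to a line, values as JSON. servo_tool: Moves the arm, as the interface text tells. Its arguments: {"type":"object","properties":{"series":{"type":"array"},"gripper":{"type":"number"},"grip_force":{"type":"number"}},"required":["series"]}

```bash
mkdir -p pics; ls; python3 - <<'E'
from cell import read_state,camera,pinch_z
import cv2
s=read_state();print(s,pinch_z)
for n in ("side","top","wrist"):
    c=camera(n);cv2.imwrite(f"pics/{n}0.png",c["pixels"][:,:,::-1])
    print(n,{k:v for k,v in c.items() if k!="pixels"})
E
```

```text
pics
{'clock': 0.0, 'joints': array([ 1.20041974e+00,  3.00497688e-01,  1.52157303e+00,  1.92695922e-05,
        1.32069589e+00, -6.65948343e-02]), 'qd': array([-0.00129622, -0.00023677,  0.00204722, -0.00020323,  0.00058449,
        0.00035734]), 'effort': array([-2.75605358e-03, -5.31795931e+01, -3.52746928e+01,  7.07147084e-02,
        2.43282382e-02, -1.09408475e-04]), 'eef_pos': array([164.41410547, 524.55352723, 183.87516691]), 'eef_rot': array([-3.14042254e+00, -9.67445218e-05,  2.83780606e+00]), 'wrist_force': array([ 0.75592833, -0.23658909,  0.5790686 ]), 'moment': array([-0.03329658,  0.02853407, -0.02318593]), 'finger_gap': 94.05046569442511} 18.8
side {'fx': 388.76871208002956, 'fy': 388.76871208002956, 'cx': 277.3558251083669, 'cy': 205.83190242351722, 'pose': array([[ 9.99554805e-01,  2.62691956e-02, -1.41464305e-02,
         3.93881255e+02],
       [ 2.77604184e-02, -6.45077385e-01,  7.63612812e-01,
        -8.17480059e+02],
       [ 1.09339519e-02, -7.63665566e-01, -6.45519444e-01,
         6.98154550e+02],
       [ 0.00000000e+00,  0.00000000e+00,  0.00000000e+00,
 
[... 245 characters left out ...]
6e-01, -9.75575688e-03, -5.38662680e-04,
        -8.28035681e+01],
       [ 1.00918601e-03, -4.82898313e-02, -9.98832856e-01,
         1.58252541e+03],
       [ 0.00000000e+00,  0.00000000e+00,  0.00000000e+00,
         1.00000000e+00]])}
wrist {'fx': 325.19226210127806, 'fy': 325.19226210127806, 'cx': 280.68683512951793, 'cy': 210.44239257436095, 'mount': array([[ 1.68836137e-04, -9.57893807e-01, -2.87122666e-01,
         8.39770548e+01],
       [ 9.99999912e-01,  2.72211507e-04, -3.20119605e-04,
        -7.89959510e-01],
       [ 3.84798681e-04, -2.87122587e-01,  9.57893769e-01,
        -1.99724953e+02],
       [ 0.00000000e+00,  0.00000000e+00,  0.00000000e+00,
         1.00000000e+00]])}
```

View pics/side0.png

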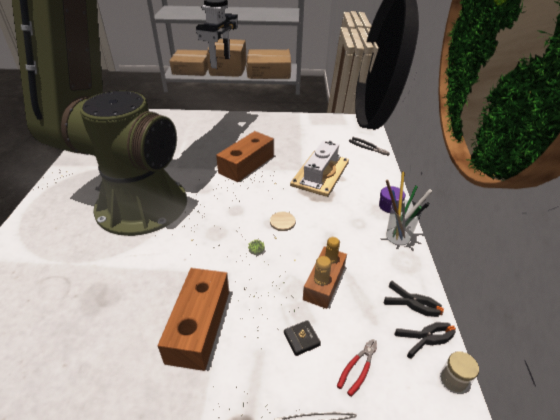

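View pics/top0.png

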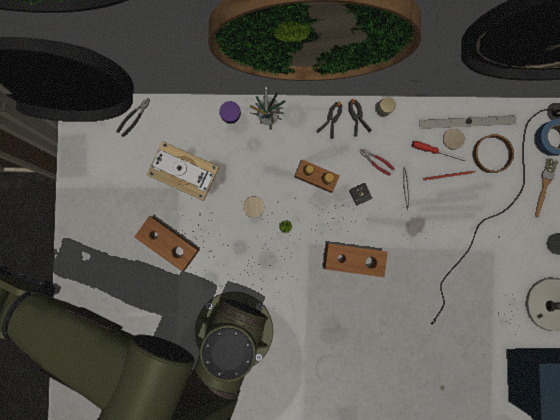

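View pics/wrist0.png

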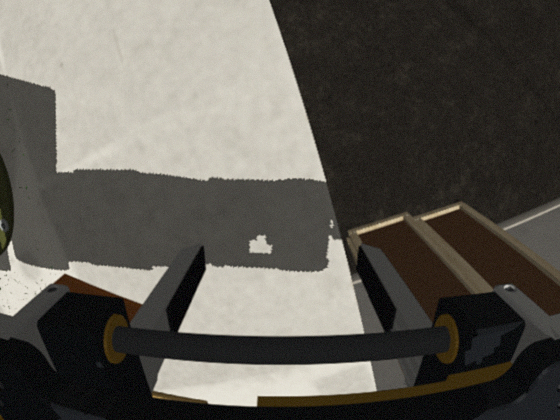

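The side view shows the jig at about (322,170) and the stand with two drifts at (326,275). In the top view they are at (183,170) and (317,176). The empty stands are the look-alikes. I'll zoom in next.

```bash
cat > h.py <<'E'
import numpy as np,cv2
from scipy.spatial.transform import Rotation as R
from cell import read_state,camera
def cast(c,u,v,z):
    d=np.array([(u-c["cx"])/c["fx"],(v-c["cy"])/c["fy"],1]);P=c["pose"]
    w=P[:3,:3]@d;o=P[:3,3];return o+w*(z-o[2])/w[2]
def proj(c,p):
    P=c["pose"];q=P[:3,:3].T@(np.array(p)-P[:3,3]);return c["cx"]+c["fx"]*q[0]/q[2],c["cy"]+c["fy"]*q[1]/q[2]
def toolT(s):
    T=np.eye(4);T[:3,:3]=R.from_euler('xyz',s["eef_rot"]).as_matrix();T[:3,3]=s["eef_pos"];return T
def wray(c,T,u,v):
    x,y=u-c["cx"],v-c["cy"];r=np.hypot(x,y);th=r/c["fx"]
    d=np.array([np.sin(th)*x/max(r,1e-9),np.sin(th)*y/max(r,1e-9),np.cos(th)])
    M=T@c["mount"];return M[:3,3],M[:3,:3]@d
def wcast(c,T,u,v,z):
    o,d=wray(c,T,u,v);return o+d*(z-o[2])/d[2]
def wproj(c,T,p):
    M=T@c["mount"];q=M[:3,:3].T@(np.array(p)-M[:3,3]);th=np.arctan2(np.hypot(q[0],q[1]),q[2]);n=np.hypot(q[0],q[1])
    return c["cx"]+c["fx"]*th*q[0]/n,c["cy"]+c["fx"]*th*q[1]/n
def crop(im,x,y,w,h,k,name):
    o=cv2.resize(im[y:y+h,x:x+w],None,fx=k,fy=k,interpolation=cv2.INTER_CUBIC);cv2.imwrite(name,o[:,:,::-1])
E
python3 - <<'E'
import cv2,numpy as np
a=cv2.imread('pics/top0.png');t=cv2.resize(a[130:210,140:220],None,fx=5,fy=5,interpolation=2);t2=cv2.resize(a[140:220,280:360],None,fx=5,fy=5,interpolation=2)
cv2.imwrite('pics/topz.png',np.hstack([t,t2]))
a=cv2.imread('pics/side0.png');t=cv2.resize(a[130:210,280:360],None,fx=5,fy=5,interpolation=2);t2=cv2.resize(a[230:310,290:370],None,fx=5,fy=5,interpolation=2)
cv2.imwrite('pics/sidez.png',np.hstack([t,t2]))
E
```

```text
(no output)
```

View pics/topz.png

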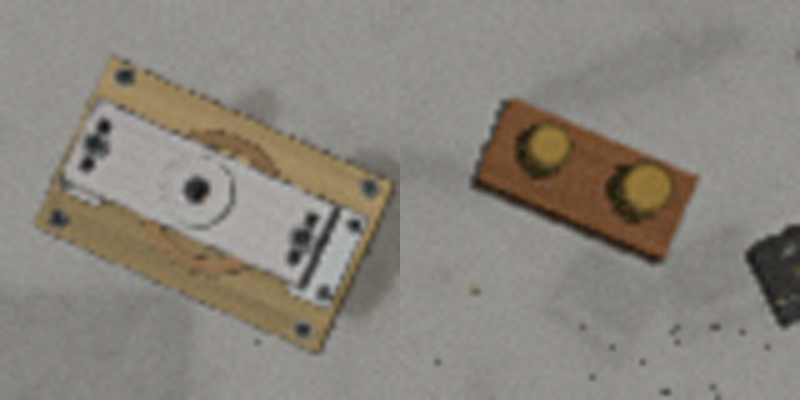

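View pics/sidez.png

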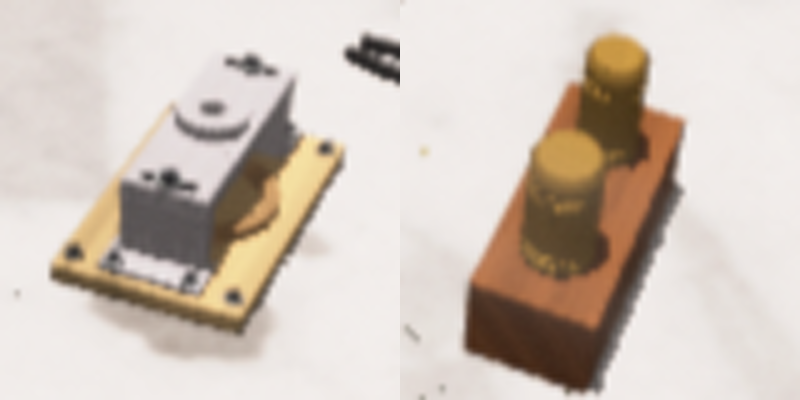

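```bash
python3 - <<'E'
from h import *
t=camera("top");s=camera("side")
f=lambda x,y,ox,oy:((x+.5)/5-.5+ox,(y+.5)/5-.5+oy)
T=lambda x,y,z:cast(t,*f(x,y,140,130),z)
T2=lambda x,y,z:cast(t,*f(x,y,280,140),z)
S=lambda x,y,z:cast(s,*f(x,y,280,130),z)
S2=lambda x,y,z:cast(s,*f(x,y,290,230),z)
np.set_printoptions(precision=1,suppress=True)
q=[T(*p,15) for p in [(112,57),(392,180),(322,352),(36,224)]]
print("board",*q,"mid",sum(q)/4)
e=q[0]-q[1];e2=q[3]-q[2];print(np.linalg.norm(e),np.linalg.norm(e2),np.arctan2(e[1],e[0]),np.arctan2(e2[1],e2[0]))
e=q[0]-q[3];e2=q[1]-q[2];print(np.linalg.norm(e),np.linalg.norm(e2),np.arctan2(e[1],e[0]),np.arctan2(e2[1],e2[0]))
print("bore top",T(197,190,81),"side",S(212,108,81))
print("side board",S(343,147,15),S(240,332,15),S(52,270,15))
print("thin top",T2(150,145,108),"side",S2(218,55,108))
print("big top",T2(246,188,108),"side",S2(170,152,108))
q=[T2(*p,48) for p in [(113,98),(298,178),(262,255),(75,180)]]
print("stand",*q,sum(q)/4)
for a,b in((0,1),(3,2),(0,3),(1,2)):
    e=q[a]-q[b];print(np.linalg.norm(e),np.arctan2(e[1],e[0]))
print("disc",cast(t,254,207,5),"motor",cast(t,360,194,8))
st=read_state();print(toolT(st))
E
```

```text
board [599.  236.4  15. ] [521.8  56.6  15. ] [411.7  99.5  15. ] [491.5 282.6  15. ] mid [506.  168.8  15. ]
195.59267338529213 199.73313605234233 1.1653385805274068 1.1598388383856861
117.03788248771248 118.20591651185623 -0.406158512318667 -0.37114286643755656
bore top [505.4 169.5  81. ] side [505.3 168.   81. ]
side board [598.1 230.9  15. ] [518.9  39.2  15. ] [413.   92.7  15. ]
thin top [ 502.6 -226.   108. ] side [ 503.1 -229.3  108. ]
big top [ 477.3 -283.5  108. ] side [ 479.1 -285.2  108. ]
stand [ 539.9 -208.6   48. ] [ 490.9 -324.1   48. ] [ 442.6 -301.8   48. ] [ 488.3 -185.2   48. ] [ 490.4 -254.9   48. ]
125.4638031797504 1.1696405721689398
125.22430409196983 1.1971835769385353
56.65234101959482 -0.42514728155502657
53.2128845865316 -0.43209380930029
disc [391.5 -59.2   5. ] motor [ 436.2 -396.8    8. ]
[[ -1.    0.3  -0.  164.5]
 [  0.3   1.   -0.  524.7]
 [  0.   -0.   -1.  184.2]
 [  0.    0.    0.    1. ]]
```

Both views agree on positions. The bore is at about (505,169) and the thin drift, the smaller +y one, at about (503,-227). The jig's y axis points along about 1.16 rad and the stand's along about 1.18 rad. I'll go over the jig first and look at the bore.

```bash
cat >> h.py <<'E'
def delta(p0,yaw0,p1,yaw1):
    "cmd pose -> target, tool axes, cm/rad"
    x=np.array([np.cos(yaw0),np.sin(yaw0),0]);y=np.array([np.sin(yaw0),-np.cos(yaw0),0])
    d=(np.array(p1)-np.array(p0))/10;return np.round([d@x,d@y,-d[2],-(yaw1-yaw0)],3)
E
python3 - <<'E'
from h import *
print(delta([164.5,524.8,184.4],2.838,[505,169,161],1.17))
E
```

```text
[-43.13  -23.774   2.34    1.668]
```

Request:
servo_tool([
  [-1.5,-0.8,0,0,0,0.06],
  [-4.5,-2.5,0,0,0,0.18],
  [-7.9,-4.3,0,0,0,0.3],
  [-11.2,-6.2,0,0,0,0.42],
  [-14.5,-8,0,0,0,0.54],
  [-17.8,-9.8,0,0,0,0.66],
  [-21.1,-11.6,0,0,0,0.78],
  [-24.4,-13.4,0,0,0,0.9],
  [-27.7,-15.3,0,0,0,1.02],
  [-31,-17.1,0,0,0,1.14],
])

```text
clock: 1.08
eef_pos: [410.1, 267.2, 184.6]
eef_rot: [3.141, -0.0, 1.692]
wrist_force: [0.1, 1.1, -0.2]
finger_gap: 94.0
```

```bash
python3 - <<'E'
from h import *
s=read_state();print(s['clock'],s['eef_pos'],s['eef_rot'],s['joints'])
x0=np.array([164.529,524.804,184.446]);y0=2.838
R0=np.array([[np.cos(y0),np.sin(y0)],[np.sin(y0),-np.cos(y0)]])
p=x0.copy();p[:2]+=R0@np.array([-310,-171]);print("cmd",p,y0-1.14)
print(delta(p,y0-1.14,[505,169,161],1.17))
E
```

```text
1.0833 [410.08812445 267.23297796 184.56891161] [ 3.14143595e+00 -7.22132545e-05  1.69188294e+00] [5.02683623e-01 1.64523665e-01 1.68744680e+00 9.01827173e-06
 1.28944987e+00 3.81594511e-01]
cmd [409.23174058 268.94941483 184.446     ] 1.6980000000000002
[-11.129   8.231   2.345   0.528]
```

Request:
servo_tool([
  [-2.5,1.8,0.3,0,0,0.11],
  [-5,3.7,0.8,0,0,0.22],
  [-7.5,5.5,1.4,0,0,0.33],
  [-9.5,7,1.9,0,0,0.44],
  [-11.13,8.23,2.35,0,0,0.528],
  [-11.13,8.23,2.35,0,0,0.528],
  [-11.13,8.23,2.35,0,0,0.528],
  [-11.13,8.23,2.35,0,0,0.528],
  [-11.13,8.23,2.35,0,0,0.528],
  [-11.13,8.23,2.35,0,0,0.528],
])

```text
clock: 1.92
eef_pos: [504.5, 169.7, 161.3]
eef_rot: [3.141, -0.0, 1.172]
wrist_force: [-0.9, 0.2, 0.4]
finger_gap: 94.0
```

```bash
python3 - <<'E'
from h import *
s=read_state();print(s['clock'],s['eef_pos'],s['eef_rot'],s['wrist_force'])
c=camera("wrist");np.savez("w1.npz",T=toolT(s));im=c["pixels"];cv2.imwrite("pics/w1.png",im[:,:,::-1])
print(wproj(c,toolT(s),[505,169,81]))
crop(im,180,110,200,150,4,"pics/w1z.png")
E
```

```text
1.9167 [504.52884071 169.68103146 161.3095707 ] [ 3.14120027e+00 -3.64030289e-04  1.17186031e+00] [-0.86432813  0.19955454  0.36605731]
(np.float64(281.24369846380864), np.float64(210.119408246766))
```

View pics/w1.png

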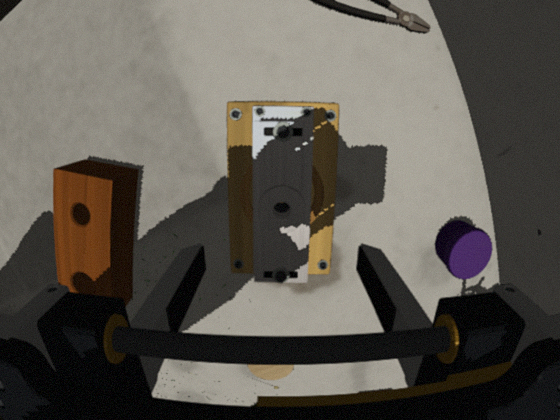

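View pics/w1z.png

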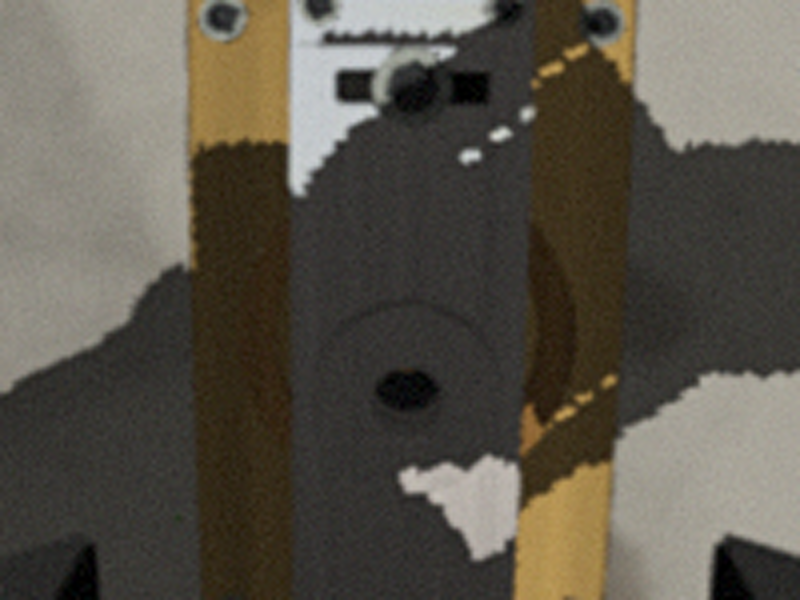

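```bash
python3 - <<'E'
import cv2,numpy as np
a=cv2.imread("pics/w1.png")[180:240,245:320].astype(float)
a=np.clip((a-10)*4,0,255).astype(np.uint8)
cv2.imwrite("pics/w1c.png",cv2.resize(a,None,fx=10,fy=10,interpolation=cv2.INTER_CUBIC))
E
```

```text
(no output)
```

View pics/w1c.png

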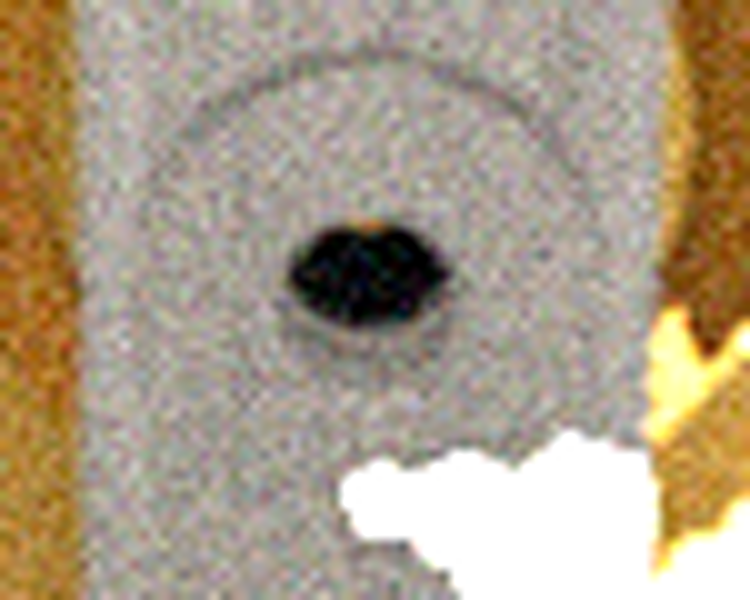

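The bore's rim is centred at about (281.2, 209.6) px in the wrist view. Now the same relative view of the drift.

```bash
python3 - <<'E'
from h import *
c=camera("wrist");T=np.load("w1.npz")["T"]
for uv in((281.2,209.6),(280.7,209.6),(281.2,209),(281.2,210.2)):print(wcast(c,T,*uv,81))
# orientation: board long edges at z=15: left edge & right edge points in w1z
g=lambda x,y:(180+x/4,110+y/4)
a=wcast(c,T,*g(188,40),15);b=wcast(c,T,*g(200,580),15);print("L",np.arctan2(*(a-b)[1::-1]))
a2=wcast(c,T,*g(635,70),15);b2=wcast(c,T,*g(606,560),15);print("R",np.arctan2(*(a2-b2)[1::-1]))
print((a+b)/2,(a2+b2)/2)
print(delta([505,169,161],1.17,[502.6,-227,188],1.17))
E
```

```text
[505.15291722 169.46394243  81.        ]
[504.73908229 169.63844599  81.        ]
[505.37082231 169.98176336  81.        ]
[504.9347747 168.9455546  81.       ]
L 1.1545582503503387
R 1.1548640646808053
[451.95430593 194.22428106  15.        ] [561.16996024 147.37502254  15.        ]
[-36.555  15.229  -2.7    -0.   ]
```

Request:
servo_tool([
  [-2,0.8,-1.0,0,0,0],
  [-5.5,2.3,-2.7,0,0,0],
  [-9.3,3.9,-2.7,0,0,0],
  [-13.1,5.5,-2.7,0,0,0],
  [-17,7.1,-2.7,0,0,0],
  [-20.8,8.7,-2.7,0,0,0],
  [-24.6,10.2,-2.7,0,0,0],
  [-28.4,11.8,-2.7,0,0,0],
  [-32.2,13.4,-2.7,0,0,0],
  [-35,14.6,-2.7,0,0,0],
])

```text
clock: 2.85
eef_pos: [502.2, -213.0, 188.2]
eef_rot: [3.141, 0.0, 1.169]
wrist_force: [0.3, 1.2, -0.0]
finger_gap: 94.0
```

Request:
servo_tool([
  [-1.55,0.63,0,0,0,0],
  [-1.55,0.63,0,0,0,0],
  [-1.55,0.63,0,0,0,0],
  [-1.55,0.63,0,0,0,0],
  [-1.55,0.63,0,0,0,0],
  [-1.55,0.63,0,0,0,0],
  [-1.55,0.63,0,0,0,0],
  [-1.55,0.63,0,0,0,0],
  [-1.55,0.63,0,0,0,0],
  [-1.55,0.63,0,0,0,0],
])

```text
clock: 3.68
eef_pos: [502.5, -226.9, 188.0]
eef_rot: [3.142, 0.0, 1.17]
wrist_force: [-0.6, -1.0, -0.8]
finger_gap: 94.4
```

```bash
python3 - <<'E'
from h import *
s=read_state();print(s['clock'],s['eef_pos'],s['eef_rot'],s['wrist_force'])
T=toolT(s)
c=camera("wrist");np.savez("w2.npz",T=T);im=c["pixels"];cv2.imwrite("pics/w2.png",im[:,:,::-1])
print(wproj(c,T,[502.6,-227,108]))
crop(im,200,130,200,150,4,"pics/w2z.png")
E
```

```text
3.6833 [ 502.49686368 -226.89350437  187.97933121] [3.14153542e+00 1.30526495e-05 1.17001183e+00] [-0.56818104 -0.98445016 -0.8341359 ]
(np.float64(280.646283018759), np.float64(209.7799881831751))
```

View pics/w2.png

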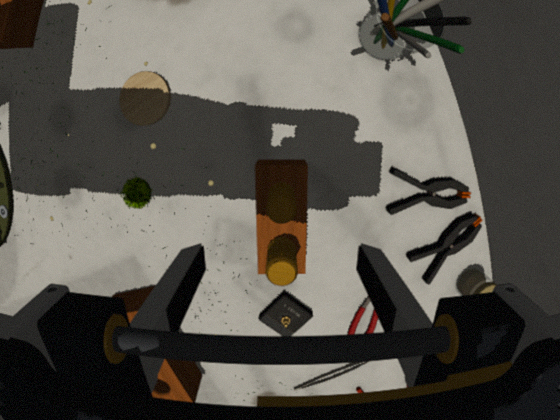

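View pics/w2z.png

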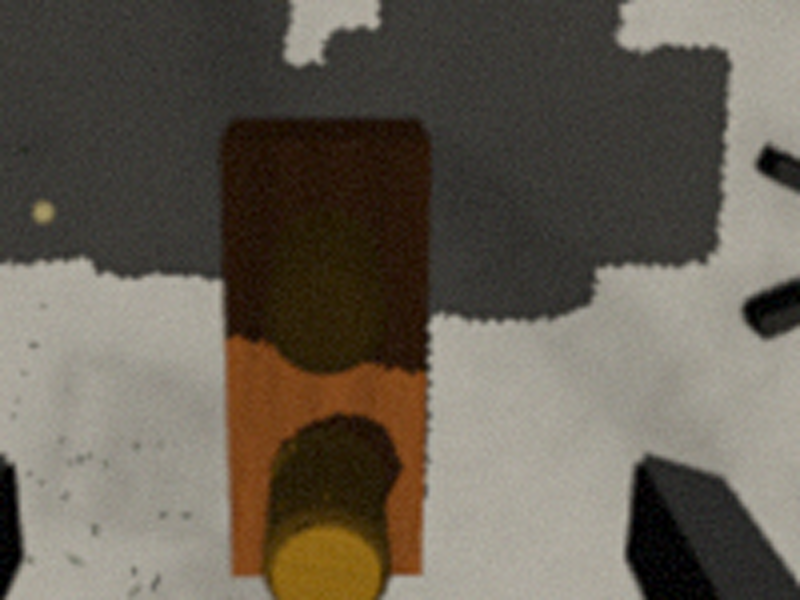

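The thin drift is in shadow at the image centre, about (281,205), and the big one is at (281,270). I'll boost the contrast.

```bash
python3 - <<'E'
import cv2,numpy as np
a=cv2.imread("pics/w2.png")[165:235,245:320].astype(float)
a=np.clip((a-5)*4,0,255).astype(np.uint8)
cv2.imwrite("pics/w2c.png",cv2.resize(a,None,fx=8,fy=8,interpolation=cv2.INTER_CUBIC))
E
```

```text
(no output)
```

View pics/w2c.png

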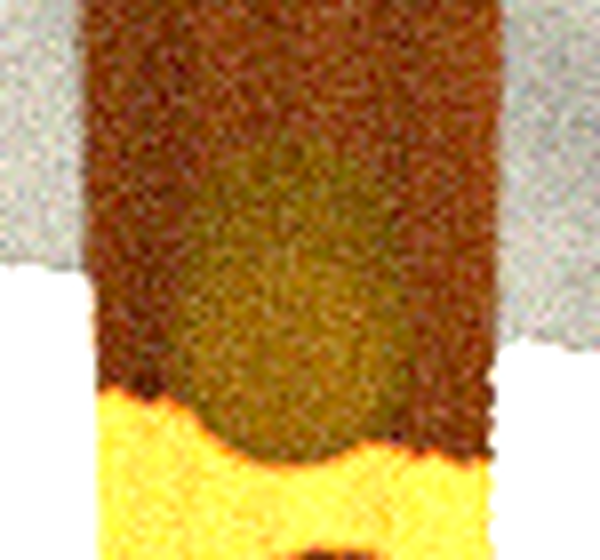

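```bash
python3 - <<'E'
from h import *
c=camera("wrist");T=np.load("w2.npz")["T"]
a=cv2.imread("pics/w2.png").astype(np.float32)
b=cv2.GaussianBlur(a,(0,0),1.2)
r=b[:,:,1]/(b[:,:,2]+1)
for row in range(180,226,4): print(row,np.round(r[row,262:302:2],2))
for col in (277,281,285): print(col,np.round(r[184:228:2,col],2), np.round(b[184:228:2,col,1]))
for uv in((280.9,207.7),(280.9,207.2),(281.4,207.7)):print(wcast(c,T,*uv,108))
# expected silhouette edges
for p in ((502.6,-225,108),):
    for a_ in (0,np.pi/2,np.pi,-np.pi/2):
        an=1.17+a_
        print(a_,wproj(c,T,[p[0]+14*np.cos(an),p[1]+14*np.sin(an),108]))
E
```

```text
180 [0.56 0.54 0.52 0.56 0.54 0.56 0.54 0.51 0.54 0.56 0.55 0.56 0.55 0.52
 0.54 0.54 0.55 0.54 0.54 0.55]
184 [0.55 0.53 0.51 0.51 0.53 0.59 0.64 0.65 0.66 0.66 0.67 0.69 0.66 0.63
 0.6  0.57 0.55 0.54 0.52 0.53]
188 [0.56 0.54 0.53 0.57 0.63 0.67 0.69 0.7  0.71 0.71 0.72 0.72 0.72 0.7
 0.68 0.66 0.59 0.54 0.54 0.55]
192 [0.55 0.56 0.55 0.62 0.7  0.7  0.69 0.69 0.68 0.69 0.7  0.7  0.71 0.72
 0.7  0.68 0.6  0.54 0.53 0.54]
196 [0.52 0.52 0.55 0.64 0.69 0.72 0.71 0.69 0.71 0.72 0.7  0.72 0.7  0.69
 0.68 0.69 0.64 0.57 0.56 0.55]
200 [0.53 0.54 0.57 0.66 0.7  0.71 0.69 0.68 0.71 0.72 0.71 0.72 0.71 0.71
 0.69 0.68 0.68 0.58 0.52 0.51]
204 [0.53 0.53 0.59 0.69 0.71 0.69 0.7  0.69 0.7  0.7  0.7  0.71 0.7  0.69
 0.67 0.69 0.68 0.6  0.55 0.55]
208 [0.56 0.58 0.65 0.68 0.7  0.7  0.71 0.69 0.69 0.69 0.69 0.7  0.72 0.71
 0.69 0.71 0.69 0.62 0.56 0.54]
212 [0.5  0.51 0.6  0.67 0.69 0.69 0.7  0.7  0.7  0.7  0.7  0.7  0.68 0.69
 0.71 0.7  0.69 0.6  0.56 0.53]
216 [0.55 0.54 0.54 0.58 0.67 0.69 0.69 0.71 0.69 0.68 0.69 0.7  0.7  0.69
 0.69 0.69 0.62 0.55 0.56 0.55]
220 [0.55 0.55 0.55 0.55 0.56 0
[... 552 characters left out ...]
32. 32. 32. 32. 31. 31. 31.
 30. 36. 59. 69.]
285 [0.68 0.69 0.72 0.71 0.7  0.69 0.71 0.72 0.72 0.71 0.71 0.71 0.7  0.68
 0.69 0.7  0.7  0.71 0.69 0.59 0.55 0.55] [28. 27. 29. 29. 30. 29. 29. 32. 33. 33. 33. 33. 34. 33. 33. 32. 32. 32.
 32. 42. 64. 71.]
[ 503.56733435 -225.29908379  108.        ]
[ 503.74903163 -224.86984475  108.        ]
[ 503.9796653  -225.47379816  108.        ]
0 (np.float64(279.76635628554135), np.float64(192.60812221062417))
1.5707963267948966 (np.float64(264.15918357217123), np.float64(207.8116719537644))
3.141592653589793 (np.float64(279.7853274043551), np.float64(222.6086908165024))
-1.5707963267948966 (np.float64(295.39468455904466), np.float64(207.8111608042285))
```

```bash
python3 - <<'E'
from h import *
print(delta([502.6,-227,188],1.17,[503.6,-225.1,61],1.17))
E
```

```text
[ 0.214  0.018 12.7   -0.   ]
```

Request:
servo_tool([
  [0.2,0,1,0,0,0],
  [0.2,0.02,3,0,0,0],
  [0.2,0.02,5.5,0,0,0],
  [0.2,0.02,8,0,0,0],
  [0.2,0.02,10.2,0,0,0],
  [0.2,0.02,11.7,0,0,0],
  [0.2,0.02,12.4,0,0,0],
  [0.2,0.02,12.7,0,0,0],
  [0.2,0.02,12.7,0,0,0],
  [0.2,0.02,12.7,0,0,0],
], gripper=6)

```text
clock: 4.62
eef_pos: [503.8, -225.4, 61.7]
eef_rot: [3.14, 0.0, 1.17]
wrist_force: [0.4, -0.9, 0.2]
finger_gap: 59.9
```

```bash
python3 - <<'E'
from h import *
s=read_state();print(s['eef_pos'],s['eef_rot'],s['wrist_force'],s['finger_gap'])
im=camera("wrist")["pixels"];cv2.imwrite("pics/w3.png",im[:,:,::-1])
E
```

```text
[ 503.82906788 -225.44614163   61.68545003] [3.14044036e+00 9.28966951e-05 1.16978487e+00] [ 0.36251855 -0.94139626  0.22231025] 59.852101988190725
```

View pics/w3.png

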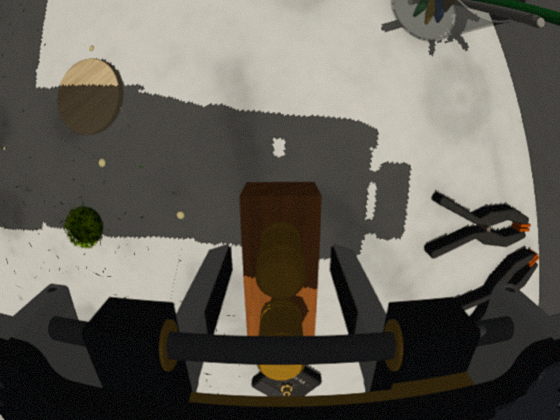

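The thin drift sits between the fingers and the big one is clear behind at (281,345). I'll close on it.

Request:
servo_tool([
  [0,0,0,0,0,0],
  [0,0,0,0,0,0],
  [0,0,0,0,0,0],
  [0,0,0,0,0,0],
  [0,0,0,0,0,0],
  [0,0,0,0,0,0],
  [0,0,0,0,0,0],
  [0,0,0,0,0,0],
  [0,0,0,0,0,0],
  [0,0,0,0,0,0],
], gripper=2, grip_force=55)

```text
clock: 5.5
eef_pos: [503.5, -225.3, 61.1]
eef_rot: [3.141, -0.0, 1.17]
wrist_force: [0.1, -0.3, 1.3]
finger_gap: 26.8
```

```bash
python3 - <<'E'
from h import *
s=read_state();print(s['eef_pos'],s['eef_rot'],s['wrist_force'],s['moment'],s['finger_gap'])
E
```

```text
[ 503.53892899 -225.33459592   61.08118771] [ 3.14123372e+00 -3.93507856e-06  1.16971073e+00] [ 0.13982283 -0.26158613  1.34829605] [-0.14266362  0.02461409  0.0010483 ] 26.83296039605068
```

Request:
servo_tool([
  [0,0,-0.3,0,0,0],
  [0,0,-1,0,0,0],
  [0,0,-2,0,0,0],
  [0,0,-3.2,0,0,0],
  [0,0,-4.6,0,0,0],
  [0,0,-6,0,0,0],
  [0,0,-7.4,0,0,0],
  [0,0,-8.6,0,0,0],
  [0,0,-9.3,0,0,0],
  [0,0,-9.5,0,0,0],
])

```text
clock: 6.33
eef_pos: [503.9, -225.5, 158.0]
eef_rot: [3.139, 0.0, 1.17]
wrist_force: [-0.2, 0.7, -1.6]
finger_gap: 27.2
```

```bash
python3 - <<'E'
from h import *
s=read_state();print(s['eef_pos'],s['wrist_force'],s['moment'],s['finger_gap'])
p=np.array([503.56,-225.24,156]);b=[505.15-503.65+503.56,169.46+225.1-225.24,153]
print(b,delta(p,1.17,b,1.17))
E
```

```text
[ 503.89920262 -225.51418343  157.9562449 ] [-0.21024468  0.6849892  -1.55997279] [-0.02571388  0.06964573 -0.008482  ] 27.177720498324376
[505.06, 169.32, 153] [ 36.388 -15.256   0.3    -0.   ]
```

Request:
servo_tool([
  [1.5,-0.6,0,0,0,0],
  [4.8,-2,0,0,0,0],
  [8.5,-3.6,0,0,0,0],
  [12.2,-5.1,0,0,0,0],
  [15.9,-6.7,0,0,0,0],
  [19.6,-8.2,0,0,0,0],
  [23.3,-9.8,0,0,0,0],
  [27,-11.3,0,0,0,0],
  [30.5,-12.8,0,0,0,0],
  [33.5,-14,0,0,0,0],
])

```text
clock: 7.17
eef_pos: [504.6, 140.2, 155.8]
eef_rot: [-3.141, 0.0, 1.171]
wrist_force: [0.7, -0.0, -2.0]
finger_gap: 27.3
```

Request:
servo_tool([
  [1.8,-0.8,0.1,0,0,0],
  [2.7,-1.15,0.3,0,0,0],
  [2.89,-1.26,0.3,0,0,0],
  [2.89,-1.26,0.3,0,0,0],
  [2.89,-1.26,0.3,0,0,0],
  [2.89,-1.26,0.3,0,0,0],
  [2.89,-1.26,0.3,0,0,0],
  [2.89,-1.26,0.3,0,0,0],
  [2.89,-1.26,0.3,0,0,0],
  [2.89,-1.26,0.3,0,0,0],
])

```text
clock: 8.0
eef_pos: [505.0, 169.1, 153.0]
eef_rot: [3.141, -0.0, 1.169]
wrist_force: [-0.4, -0.1, -2.3]
finger_gap: 27.0
```

```bash
python3 - <<'E'
from h import *
s=read_state();print(s['eef_pos'],s['eef_rot'],s['wrist_force'],s['moment'],s['finger_gap'])
np.savez("w4.npz",T=toolT(s))
im=camera("wrist")["pixels"];cv2.imwrite("pics/w4.png",im[:,:,::-1])
a=im[170:260,220:340].astype(float);a=np.clip((a-5)*3,0,255).astype(np.uint8)
crop(a,0,0,120,90,6,"pics/w4c.png")
im=camera("side")["pixels"];a=im[100:200,270:390];crop(a,0,0,120,100,6,"pics/s4.png")
E
```

```text
[505.04217076 169.06956512 153.00717411] [ 3.14149277e+00 -3.64820475e-05  1.16940133e+00] [-0.36360948 -0.09648984 -2.32421705] [-0.05923378  0.12245403 -0.03465327] 26.992826755765005
```

View pics/w4c.png

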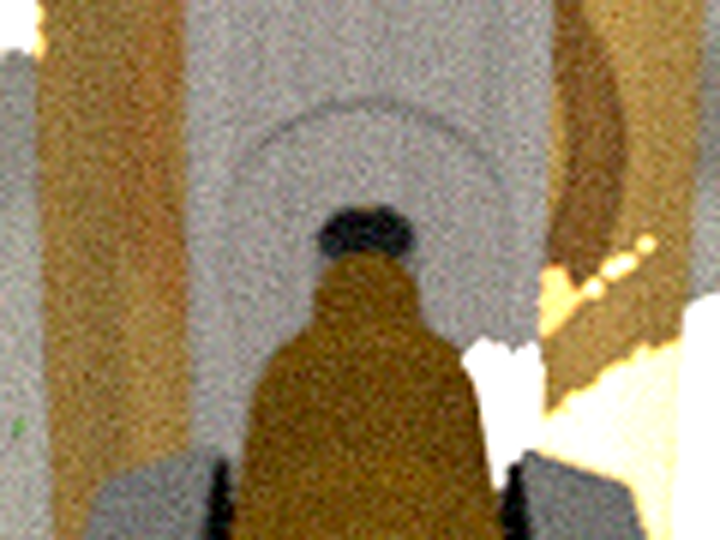

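View pics/s4.png

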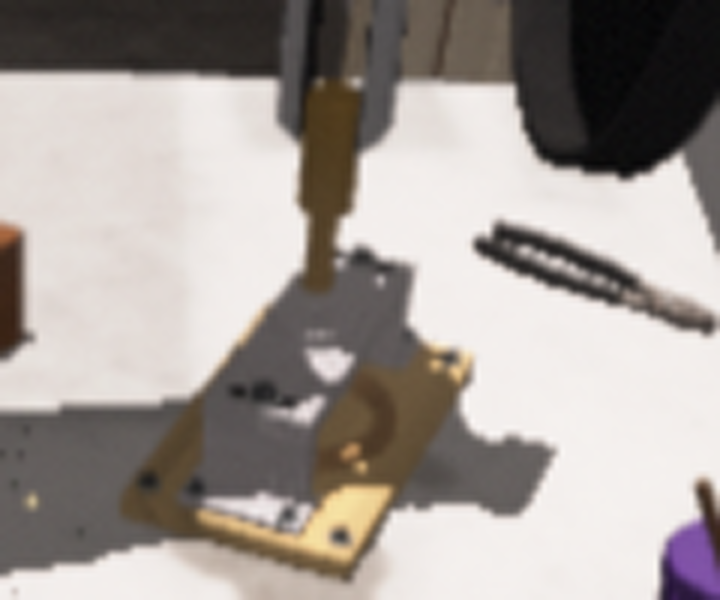

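The wrist view shows the shank end lined up with the bore: tip centre column about 367, bore about 366 in the crop. I'll measure that numerically.

```bash
python3 - <<'E'
from h import *
a=cv2.imread("pics/w4.png").astype(np.float32);b=cv2.GaussianBlur(a,(0,0),.8)
print("shank sat R-B")
for r in range(212,228,2): print(r,np.round((b[r,268:296,2]-b[r,268:296,0])).astype(int))
print("bore gray")
for r in range(203,213): print(r,np.round(b[r,268:296].mean(1)).astype(int))
c=camera("wrist");T=np.load("w4.npz")["T"]
print(wproj(c,T,[505.15,169.46,81]), wproj(c,T,T[:3,3]+[0,0,-57]))
for d in (-8,8): print(wproj(c,T,[505.15+d*np.sin(1.17),169.46-d*np.cos(1.17),81]))
for d in (-7.5,7.5): print(wproj(c,T,T[:3,3]+[d*np.sin(1.17),-d*np.cos(1.17),-57]))
print("near rim tip",wproj(c,T,T[:3,3]+[7.5*np.cos(1.17),7.5*np.sin(1.17),-57]))
print("far rim bore",wproj(c,T,[505.15+8*np.cos(1.17),169.46+8*np.sin(1.17),81]))
E
```

```text
shank sat R-B
212 [ 5  6  5  4  4  2  1  2  6 13 16 18 22 24 22 20 16 10  7  4  4  4  4  5
  5  4  3  4]
214 [ 5  5  4  3  3  7 15 21 28 31 31 31 34 35 33 32 34 32 25 15  8  5  4  5
  6  5  3  3]
216 [ 4  4  5  5  9 16 24 30 32 31 29 28 29 31 33 34 33 33 34 31 22 11  5  4
  4  5  5  4]
218 [ 5  4  5  8 16 26 30 31 32 32 33 33 35 35 34 34 32 31 33 32 29 19 10  5
  4  5  6  4]
220 [ 4  4  5 10 19 29 33 33 32 33 33 32 31 33 35 35 34 33 33 33 31 23 12  6
  3  3  4  5]
222 [ 4  3  5 12 21 29 32 32 32 34 33 33 32 30 32 34 34 33 34 33 29 22 14  9
  6  4  5  5]
224 [ 4  7 13 21 28 32 33 34 36 36 34 33 32 33 34 37 38 36 34 34 33 30 23 16
 10  6  4  3]
226 [18 26 31 35 34 34 36 36 36 36 34 33 35 36 35 34 34 35 36 36 37 36 35 31
 26 20 15  9]
bore gray
203 [52 53 54 53 54 54 54 54 53 51 49 49 49 49 48 48 50 52 52 52 52 53 54 53
 54 54 53 55]
204 [51 53 54 53 53 53 51 48 44 39 36 36 37 37 35 33 35 41 47 50 52 54 55 54
 54 55 54 54]
205 [50 51 52 53 54 53 47 38 30 25 21 21 22 23 22 20 21 28 37 44 50 54 55 54
 54 54 54 55]
206 [52 53 53 53 53 49 38 26 18 14 13 12 12 13 14 13 13 16 24 33 43 50 53 5
[... 401 characters left out ...]
1 22 19 17 15 14 14 14 17 17 16 15 15 16 21 30 41 50 52
 53 54 54 54]
212 [52 53 53 51 45 36 29 23 20 20 20 21 20 21 22 22 18 18 21 28 36 44 49 52
 53 54 54 54]
(np.float64(280.42983855081945), np.float64(211.8809930585411)) (np.float64(280.4925765302277), np.float64(217.6093836513582))
(np.float64(271.2732190062672), np.float64(211.8861398331152))
(np.float64(289.58659833695134), np.float64(211.87508583779803))
(np.float64(271.45574651726764), np.float64(217.61301635198927))
(np.float64(289.52944983744953), np.float64(217.60206138028724))
near rim tip (np.float64(280.48707414872604), np.float64(208.9379506591036))
far rim bore (np.float64(280.42382669550824), np.float64(203.04836882254932))
```

```bash
python3 - <<'E'
from h import *
c=camera("wrist");T=np.load("w4.npz")["T"];p=T[:3,3]
ex=np.array([np.cos(1.17),np.sin(1.17),0]);ey=np.array([np.sin(1.17),-np.cos(1.17),0]);ez=np.array([0,0,-1.])
def circ(ctr,r): return np.array([wproj(c,T,ctr+r*(np.cos(a)*ex+np.sin(a)*ey)) for a in np.linspace(0,2*np.pi,360)])
for off in (0,-1.2,-2.4):
  o=p+off*ex
  t=circ(o+57*ez,7.5);h=circ(o+13*ez,14)
  print(off,"tip top row",t[:,1].min(),"handle low rim: top row",h[:,1].min(), [ (r,np.round(h[np.abs(h[:,1]-r)<.25][:,0],1)) for r in (224,226,228,232)])
a=cv2.imread("pics/w4.png").astype(np.float32);b=cv2.GaussianBlur(a,(0,0),.7)
d=b[:,:,2]-b[:,:,0]
print([int(x) for x in d[205:222,279:283].mean(1)])
for r in range(222,240,2): print(r,np.round(d[r,254:306]).astype(int))
a1=cv2.imread("pics/w1.png").astype(np.float32);b1=cv2.GaussianBlur(a1,(0,0),.7).mean(2)
print("view1 col",[int(x) for x in b1[196:225,279:284].mean(1)])
print("view4 col",[int(x) for x in b[198:215,279:284].mean((1,2))])
T1=np.load("w1.npz")["T"]
for q in ([505.15,169.46,81],):
  q=np.array(q);print([wproj(c,T1,q+k*8*ex) for k in(1,-1)],[wproj(c,T1,q+k*8*ey) for k in(1,-1)])
E
```

```text
0 tip top row 208.93794394950478 handle low rim: top row 217.9427304706044 [(224, array([295.1, 295.3, 265.7, 265.9])), (226, array([296.8, 297. , 263.9, 264.1])), (228, array([298.1, 298.3, 262.7, 262.9])), (232, array([299.8, 299.9, 261.1, 261.2]))]
-1.2 tip top row 210.33490923859307 handle low rim: top row 219.59932990972706 [(224, array([293.2, 293.5, 267.5, 267.7])), (226, array([295.5, 295.7, 265.2, 265.5])), (228, array([297. , 297.2, 263.8, 264. ])), (232, array([299.2, 299.3, 261.6, 261.8]))]
-2.4 tip top row 211.72829365897326 handle low rim: top row 221.2503710147234 [(224, array([290.6, 290.9, 291.2, 269.7, 270. , 270.3])), (226, array([293.8, 294. , 267. , 267.2, 267.5])), (228, array([295.7, 295.9, 265. , 265.3])), (232, array([298.5, 298.7, 262.5]))]
[6, 1, 0, -1, -1, 0, 8, 22, 29, 33, 32, 29, 32, 34, 34, 32, 31]
222 [ 4  6  5  5  5  4  5  4  4  5  5  3  3  4  4  3  5 11 22 29 32 32 31 34
 33 33 32 30 32 33 34 34 35 33 29 22 13  9  6  4  5  6  5  4  4  5  6  5
  5  6  5  5]
224 [ 3  4  5  6  6  7  6  5  3  3  4  4  3  4  4  6 13 21 28 33 33 34 36 36
 34 33 32 33 34 37
[... 983 characters left out ...]
1 32 33 36 35 32 32 31 32 32 31 29 28 28 31 31 24 19 15
 13 13 12 12]
238 [ 2  3  4  3  1  3  7 16 27 32 29 29 30 33 34 32 33 32 32 33 34 35 33 29
 31 32 33 33 33 32 32 34 36 33 33 34 35 33 32 30 29 29 30 32 30 26 19 15
 13 13 13 13]
view1 col [49, 50, 51, 50, 50, 46, 35, 19, 11, 11, 10, 10, 11, 11, 11, 15, 26, 37, 41, 40, 42, 43, 45, 49, 51, 50, 49, 50, 49]
view4 col [55, 55, 55, 54, 54, 49, 35, 20, 12, 10, 11, 11, 12, 15, 21, 25, 25]
[(np.float64(281.21880477949725), np.float64(201.0015069059577)), (np.float64(281.17470680616856), np.float64(218.0770071803737))] [(np.float64(290.09989901924314), np.float64(209.6207786549974)), (np.float64(272.292006318569), np.float64(209.59095434876906))]
```

View pics/w4.png

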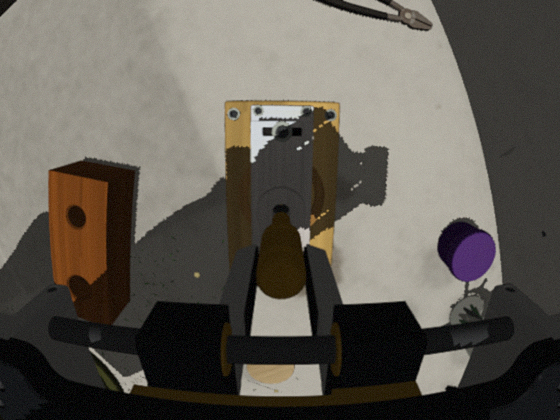

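```bash
python3 - <<'E'
from h import *
c=camera("wrist");T=np.load("w4.npz")["T"];p=T[:3,3]
ex=np.array([np.cos(1.17),np.sin(1.17),0]);ey=np.array([np.sin(1.17),-np.cos(1.17),0]);ez=np.array([0,0,-1.])
def circ(T,ctr,r): return np.array([wproj(c,T,ctr+r*(np.cos(a)*ex+np.sin(a)*ey)) for a in np.linspace(0,2*np.pi,360)])
for off in (0,-1.2,-2.4):
  h=circ(T,p+off*ex-47*ez,14);print(off,"w4 handle top rows",h[:,1].min(),h[:,1].max(),h[:,0].min(),h[:,0].max())
T2=np.load("w2.npz")["T"]
for off in (2,1,0,-1,-2):
  q=np.array([503.6,-225.1,0])+off*ex
  h=circ(T2,q-108*ez,14);l=circ(T2,q-48*ez,14)
  print(off,"w2 top rows",h[:,1].min(),h[:,1].max(),"base",l[:,1].min(),l[:,1].max())
a=cv2.imread("pics/w4.png").astype(np.float32);b=cv2.GaussianBlur(a,(0,0),.7)
d=b[:,:,2]-b[:,:,0]
print("w4",[(285+i,int(x),int(y)) for i,(x,y) in enumerate(zip(d[285:305,276:286].mean(1),b[285:305,276:286].mean((1,2))))])
E
python3 - <<'E'
import cv2,numpy as np
a=cv2.imread("pics/w4.png")[215:310,225:340].astype(float)
a=np.clip((a-5)*4,0,255).astype(np.uint8)
cv2.imwrite("pics/w4d.png",cv2.resize(a,None,fx=6,fy=6,interpolation=cv2.INTER_CUBIC))
E
```

```text
0 w4 handle top rows 253.97202984247622 299.9641546420442 254.18403573688963 306.845170913494
-1.2 w4 handle top rows 256.08674764853583 301.7773524489702 254.26087762749867 306.7712469263619
-2.4 w4 handle top rows 258.18888242352983 303.5776301049305 254.33791876445906 306.69711523423285
2 w2 top rows 190.077930737298 220.20836495990275 base 177.3013711961445 202.71799579577194
1 w2 top rows 191.18008067269645 221.25408973098925 base 178.22431683101144 203.6078353253712
0 w2 top rows 192.2804700260128 222.2975586670883 base 179.14624541847354 204.49632907286903
-1 w2 top rows 193.3790778739566 223.33875764193948 base 180.06714384365299 205.38346685404412
-2 w2 top rows 194.47588352358503 224.37767277683437 base 180.9869990870531 206.26923859646556
w4 [(285, 38, 29), (286, 38, 28), (287, 38, 28), (288, 37, 28), (289, 38, 26), (290, 39, 27), (291, 39, 28), (292, 38, 28), (293, 38, 28), (294, 38, 28), (295, 38, 27), (296, 37, 27), (297, 33, 37), (298, 25, 70), (299, 19, 120), (300, 15, 155), (301, 15, 166), (302, 15, 166), (303, 15, 166), (304, 15, 166)]
```

View pics/w4d.png

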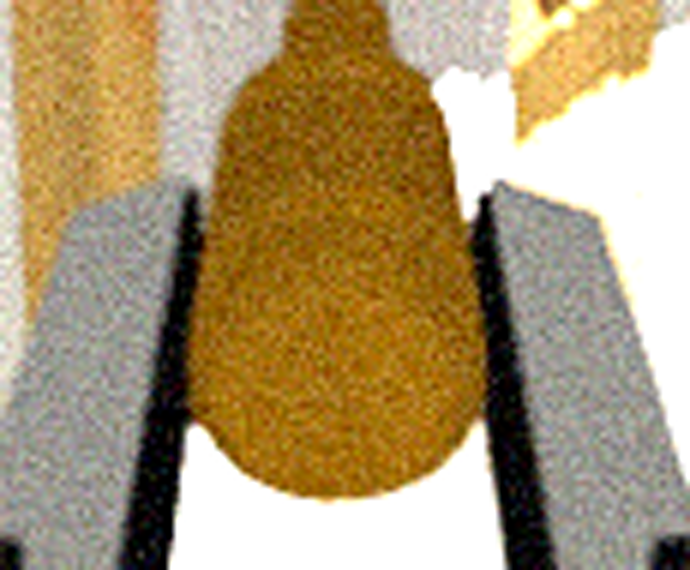

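The relative measure says the tip sits about 1.3 mm short of the bore in tool x. The tool y alignment is within about 0.2 mm. I'll go closer, with the tip 2 mm over the boss, and look again.

Request:
servo_tool([
  [0.05,0,0.2,0,0,0],
  [0.1,0,0.5,0,0,0],
  [0.13,0,0.8,0,0,0],
  [0.13,0,1.0,0,0,0],
  [0.13,0,1.2,0,0,0],
  [0.13,0,1.3,0,0,0],
  [0.13,0,1.3,0,0,0],
  [0.13,0,1.3,0,0,0],
  [0.13,0,1.3,0,0,0],
  [0.13,0,1.3,0,0,0],
])

```text
clock: 9.08
eef_pos: [505.5, 170.5, 140.1]
eef_rot: [3.141, -0.0, 1.17]
wrist_force: [-0.4, 0.6, -2.3]
finger_gap: 27.0
```

```bash
python3 - <<'E'
from h import *
s=read_state();print(s['eef_pos'],s['eef_rot'],s['wrist_force'],s['moment'],s['finger_gap'])
T=toolT(s);np.savez("w5.npz",T=T)
c=camera("wrist");im=c["pixels"];cv2.imwrite("pics/w5.png",im[:,:,::-1])
a=im[180:250,235:325].astype(float);a=np.clip((a-5)*4,0,255).astype(np.uint8)
crop(a,0,0,90,70,8,"pics/w5c.png")
im=camera("side")["pixels"];a=im[100:200,270:390];crop(a,0,0,120,100,6,"pics/s5.png")
p=T[:3,3];ex=np.array([np.cos(1.17),np.sin(1.17),0])
for o in (0,-1.3,-1.8,-2.3):print(o,"tip near rim",wproj(c,T,p+[0,0,-57]+(7.5+o)*ex))
for o in (0,-.5,-1,-1.5):print(o,"bore near rim",wproj(c,T,np.array([505.15,169.46,81])+(8+o)*ex))
E
```

```text
[505.51748346 170.54328926 140.05742158] [ 3.14146292e+00 -1.08280246e-04  1.16978067e+00] [-0.36807456  0.5786946  -2.31898986] [-0.05713888  0.10813428 -0.02658038] 26.99051013224832
0 tip near rim (np.float64(280.48867679424404), np.float64(208.94240934102768))
-1.3 tip near rim (np.float64(280.48902942329283), np.float64(210.4556438761633))
-1.8 tip near rim (np.float64(280.4891655479972), np.float64(211.03653997514994))
-2.3 tip near rim (np.float64(280.48930194640195), np.float64(211.61681125789372))
0 bore near rim (np.float64(280.5901569889933), np.float64(208.9830238805264))
-0.5 bore near rim (np.float64(280.5902378553674), np.float64(209.56086054268846))
-1 bore near rim (np.float64(280.59031883938684), np.float64(210.1380890789441))
-1.5 bore near rim (np.float64(280.59039994003433), np.float64(210.71470681713473))
```

View pics/w5c.png

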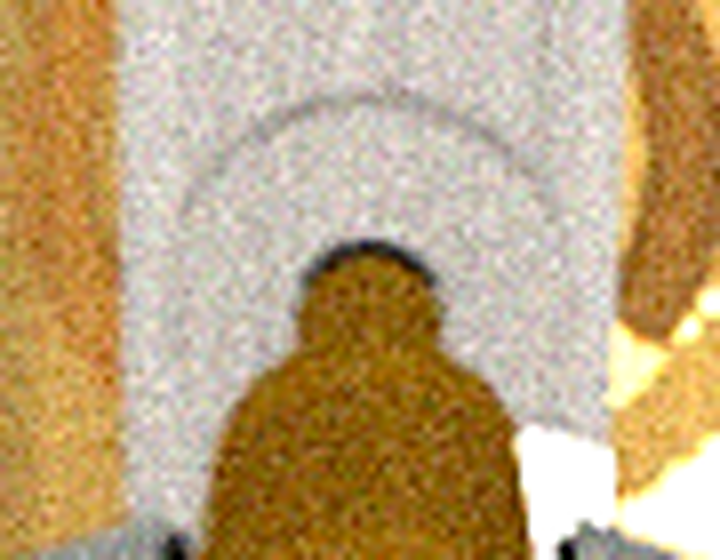

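View pics/s5.png

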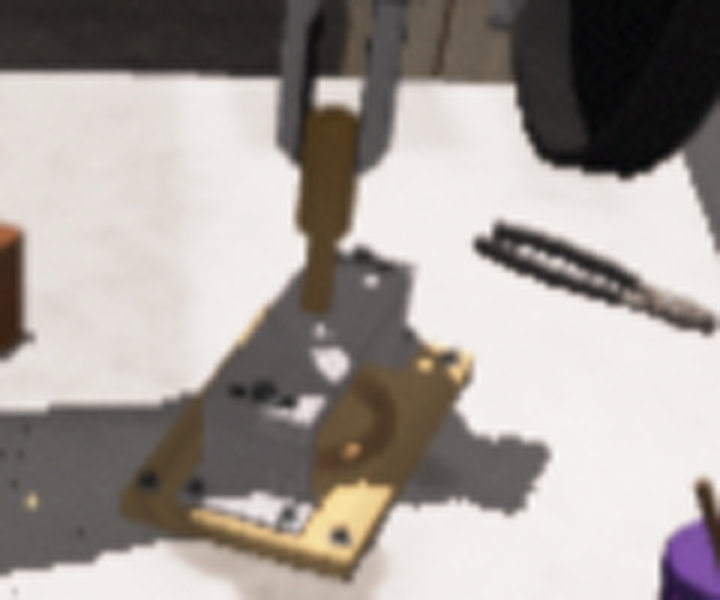

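```bash
python3 - <<'E'
from h import *
a=cv2.imread("pics/w5.png").astype(np.float32)
d=(a[:,:,2]-a[:,:,0])[205:222,278:284].mean(1);g=a[205:222,278:284].mean((1,2))
for i in range(17):print(205+i,int(d[i]),int(g[i]))
b=cv2.GaussianBlur(a,(0,0),.6);D=b[:,:,2]-b[:,:,0]
for r in (216,218,220):print(r,np.round(D[r,268:296]).astype(int))
for r in (211,212,213,214):print(r,np.round(b[r,268:296].mean(1)).astype(int),np.round(D[r,268:296]).astype(int))
E
```

```text
205 2 53
206 6 54
207 2 54
208 3 54
209 3 51
210 0 24
211 7 15
212 23 21
213 34 25
214 31 26
215 31 23
216 31 24
217 32 28
218 30 23
219 32 24
220 33 23
221 32 25
216 [ 6  6  3  3  6 15 26 33 32 33 34 31 32 30 32 31 30 30 31 29 20 10  7  4
  1  3  3  3]
218 [ 2  4  6  7 16 28 29 30 29 31 29 31 32 33 30 32 34 32 33 34 30 20 10  7
  3  3  3  4]
220 [ 2  4  3  9 20 27 29 32 34 30 32 32 33 34 32 34 30 31 32 30 30 25 11  5
  3  5  3  5]
211 [53 55 56 52 53 53 47 39 29 22 20 19 17 17 18 18 20 28 37 44 50 54 54 52
 51 51 51 54] [ 4  4  5  4  4  5  4  4  3  3  5  9 11 12  9  6  2  2  1  2  2  4  5  5
  5  3  4  6]
212 [53 54 55 52 54 49 36 26 18 18 21 21 23 23 20 17 17 16 23 34 45 51 53 53
 53 52 52 55] [ 2  4  6  5  3  3  2  3  8 12 16 20 24 24 23 23 15  9  2  0  3  4  4  5
  5  4  3  4]
213 [53 51 56 55 49 39 29 20 15 21 25 24 25 26 25 24 24 17 15 22 34 46 50 53
 53 51 52 54] [ 6  4  4  3  3  3  3  9 17 21 25 30 35 33 33 34 30 24 14  6  3  3  4  3
  5  5  4  4]
214 [52 52 54 52 42 29 23 22 22 25 25 24 25 27 26 27 26 24 20 20 25 36 47 51
 53 53 55 55] [ 7  3  4  3  3  5 12 22 29 31 32 33 32 32 32 31 33 35 30 19  7  3  3  2
  3  4  4  5]
```

The crescent says about 0.4 mm more in tool x; tool y is aligned. I'll shift and feel downward.

Request:
servo_tool([
  [0.04,0,0,0,0,0],
  [0.04,0,0.05,0,0,0],
  [0.04,0,0.1,0,0,0],
  [0.04,0,0.15,0,0,0],
  [0.04,0,0.2,0,0,0],
  [0.04,0,0.22,0,0,0],
  [0.04,0,0.24,0,0,0],
  [0.04,0,0.26,0,0,0],
  [0.04,0,0.26,0,0,0],
  [0.04,0,0.26,0,0,0],
])

```text
clock: 10.02
eef_pos: [505.7, 170.9, 137.3]
eef_rot: [3.142, -0.0, 1.17]
wrist_force: [0.1, -0.0, -2.0]
finger_gap: 27.1
```

```bash
cat > st.py <<'E'
from h import *
s=read_state();T=toolT(s)
print(round(s['clock'],2),"pos",s['eef_pos'].round(2),"rot",s['eef_rot'].round(4),"F",s['wrist_force'].round(2),"tool",(T[:3,:3].T@s['wrist_force']).round(2),"M",s['moment'].round(3),s['finger_gap'].round(2))
E
python3 st.py
```

```text
Traceback (most recent call last):
  File "st.py", line 3, in <module>
    print(round(s['clock'],2),"pos",s['eef_pos'].round(2),"rot",s['eef_rot'].round(4),"F",s['wrist_force'].round(2),"tool",(T[:3,:3].T@s['wrist_force']).round(2),"M",s['moment'].round(3),s['finger_gap'].round(2))
                                                                                                                                                                                           ^^^^^^^^^^^^^^^^^^^^^
AttributeError: 'float' object has no attribute 'round'
```

Request:
servo_tool([
  [0,0,0.02,0,0,0],
  [0,0,0.04,0,0,0],
  [0,0,0.06,0,0,0],
  [0,0,0.08,0,0,0],
  [0,0,0.1,0,0,0],
  [0,0,0.12,0,0,0],
  [0,0,0.14,0,0,0],
  [0,0,0.15,0,0,0],
  [0,0,0.15,0,0,0],
  [0,0,0.15,0,0,0],
])

```text
clock: 10.85
eef_pos: [505.6, 170.9, 135.9]
eef_rot: [3.142, -0.0, 1.17]
wrist_force: [1.1, 0.9, -1.9]
finger_gap: 26.7
```

```bash
sed -i "s/s\['finger_gap'\].round(2)/round(s['finger_gap'],2)/" st.py; python3 st.py
```

```text
10.85 pos [505.65 170.91 135.85] rot [ 3.1416 -0.      1.1698] F [ 1.11  0.93 -1.92] tool [1.29 0.66 1.92] M [-0.102  0.102  0.01 ] 26.75
```

The tip is 2 mm below the mouth with no load, so it has entered the bore. I'll go on carefully.

Request:
servo_tool([
  [0,0,0.06,0,0,0],
  [0,0,0.12,0,0,0],
  [0,0,0.18,0,0,0],
  [0,0,0.25,0,0,0],
  [0,0,0.32,0,0,0],
  [0,0,0.4,0,0,0],
  [0,0,0.48,0,0,0],
  [0,0,0.55,0,0,0],
  [0,0,0.6,0,0,0],
  [0,0,0.6,0,0,0],
])

```text
clock: 11.68
eef_pos: [505.6, 170.9, 129.7]
eef_rot: [-3.142, 0.0, 1.17]
wrist_force: [-0.2, 0.2, -2.0]
finger_gap: 27.0
```

```bash
python3 st.py
```

```text
11.68 pos [505.61 170.87 129.75] rot [-3.1415e+00  1.0000e-04  1.1698e+00] F [-0.21  0.23 -1.97] tool [ 0.13 -0.28  1.97] M [-0.142  0.035 -0.005] 27.01
```

Request:
servo_tool([
  [0,0,0.06,0,0,0],
  [0,0,0.13,0,0,0],
  [0,0,0.2,0,0,0],
  [0,0,0.27,0,0,0],
  [0,0,0.34,0,0,0],
  [0,0,0.41,0,0,0],
  [0,0,0.48,0,0,0],
  [0,0,0.54,0,0,0],
  [0,0,0.6,0,0,0],
  [0,0,0.65,0,0,0],
])

```text
clock: 12.52
eef_pos: [505.6, 170.9, 123.3]
eef_rot: [-3.142, 0.0, 1.17]
wrist_force: [-0.1, -0.8, -1.9]
finger_gap: 27.1
```

Request:
servo_tool([
  [0,0,0.03,0,0,0],
  [0,0,0.06,0,0,0],
  [0,0,0.09,0,0,0],
  [0,0,0.12,0,0,0],
  [0,0,0.15,0,0,0],
  [0,0,0.18,0,0,0],
  [0,0,0.21,0,0,0],
  [0,0,0.24,0,0,0],
  [0,0,0.27,0,0,0],
  [0,0,0.3,0,0,0],
])

```text
clock: 13.35
eef_pos: [505.6, 170.9, 120.3]
eef_rot: [-3.142, 0.0, 1.17]
wrist_force: [-0.3, 1.0, -1.3]
finger_gap: 27.2
```

```bash
python3 st.py
```

```text
13.35 pos [505.64 170.9  120.3 ] rot [-3.1416  0.      1.1698] F [-0.34  0.97 -1.31] tool [ 0.76 -0.69  1.31] M [-0.09   0.045 -0.015] 27.18
```

Still no contact, with the tip at about z=63. I'll keep going at the same slow pace.

Request:
servo_tool([
  [0,0,0.03,0,0,0],
  [0,0,0.06,0,0,0],
  [0,0,0.09,0,0,0],
  [0,0,0.12,0,0,0],
  [0,0,0.15,0,0,0],
  [0,0,0.18,0,0,0],
  [0,0,0.21,0,0,0],
  [0,0,0.24,0,0,0],
  [0,0,0.27,0,0,0],
  [0,0,0.3,0,0,0],
])

```text
clock: 14.18
eef_pos: [506.0, 171.1, 118.4]
eef_rot: [3.141, -0.001, 1.17]
wrist_force: [-3.5, 0.0, 11.2]
finger_gap: 27.1
```

Request:
servo_tool([
  [0,0,0.03,0,0,0],
  [0,0,0.06,0,0,0],
  [0,0,0.09,0,0,0],
  [0,0,0.12,0,0,0],
  [0,0,0.15,0,0,0],
  [0,0,0.18,0,0,0],
  [0,0,0.21,0,0,0],
  [0,0,0.24,0,0,0],
  [0,0,0.27,0,0,0],
  [0,0,0.3,0,0,0],
])

```text
clock: 15.02
eef_pos: [506.1, 171.2, 115.6]
eef_rot: [3.14, -0.001, 1.17]
wrist_force: [-2.8, -0.1, 10.2]
finger_gap: 27.2
```

```bash
python3 st.py
```

```text
15.02 pos [506.06 171.16 115.56] rot [ 3.1404e+00 -1.2000e-03  1.1698e+00] F [-2.81 -0.09 10.18] tool [ -1.17  -2.54 -10.19] M [-0.056  0.94  -0.02 ] 27.18
```

The sleeve is sliding at a net push of about 12–13 N. I'll continue steadily, easing slightly sideways to relieve the 2.5 N side load.

Request:
servo_tool([
  [0,0,0.04,0,0,0],
  [0,-0.005,0.08,0,0,0],
  [0,-0.01,0.13,0,0,0],
  [0,-0.015,0.18,0,0,0],
  [0,-0.02,0.23,0,0,0],
  [0,-0.02,0.28,0,0,0],
  [0,-0.02,0.33,0,0,0],
  [0,-0.02,0.38,0,0,0],
  [0,-0.02,0.43,0,0,0],
  [0,-0.02,0.48,0,0,0],
])

```text
clock: 15.85
eef_pos: [506.0, 171.2, 110.8]
eef_rot: [3.14, -0.001, 1.17]
wrist_force: [-2.9, -0.3, 10.7]
finger_gap: 27.1
```

```bash
python3 st.py
```

```text
15.85 pos [506.   171.17 110.81] rot [ 3.1401e+00 -1.3000e-03  1.1698e+00] F [-2.92 -0.26 10.73] tool [ -1.36  -2.57 -10.74] M [-0.141  0.751  0.012] 27.14
```

Request:
servo_tool([
  [0,0,0.05,0,0,0],
  [0,-0.005,0.1,0,0,0],
  [0,-0.01,0.15,0,0,0],
  [0,-0.015,0.2,0,0,0],
  [0,-0.02,0.25,0,0,0],
  [0,-0.02,0.3,0,0,0],
  [0,-0.02,0.35,0,0,0],
  [0,-0.02,0.4,0,0,0],
  [0,-0.02,0.45,0,0,0],
  [0,-0.02,0.5,0,0,0],
])

```text
clock: 16.68
eef_pos: [506.0, 171.2, 105.8]
eef_rot: [3.14, -0.001, 1.17]
wrist_force: [-1.5, -0.9, 10.1]
finger_gap: 27.3
```

```bash
python3 st.py
```

```text
16.68 pos [505.95 171.22 105.84] rot [ 3.1398e+00 -1.3000e-03  1.1698e+00] F [-1.52 -0.92 10.1 ] tool [ -1.43  -1.02 -10.1 ] M [-0.23   0.665  0.007] 27.27
```

Request:
servo_tool([
  [0,0,0.04,0,0,0],
  [0,0,0.08,0,0,0],
  [0,0,0.12,0,0,0],
  [0,0,0.16,0,0,0],
  [0,0,0.2,0,0,0],
  [0,0,0.24,0,0,0],
  [0,0,0.28,0,0,0],
  [0,0,0.32,0,0,0],
  [0,0,0.36,0,0,0],
  [0,0,0.4,0,0,0],
])

```text
clock: 17.52
eef_pos: [506.0, 171.2, 101.8]
eef_rot: [3.14, -0.001, 1.17]
wrist_force: [-3.0, -0.2, 11.3]
finger_gap: 26.8
```

```bash
python3 st.py; python3 - <<'E'
from h import *
im=camera("side")["pixels"];a=im[100:200,270:390];crop(a,0,0,120,100,6,"pics/s6.png")
E
```

```text
17.52 pos [505.96 171.23 101.84] rot [ 3.1398e+00 -1.3000e-03  1.1699e+00] F [-3.04 -0.21 11.29] tool [ -1.37  -2.7  -11.29] M [-0.198  0.611  0.018] 26.76
```

View pics/s6.png

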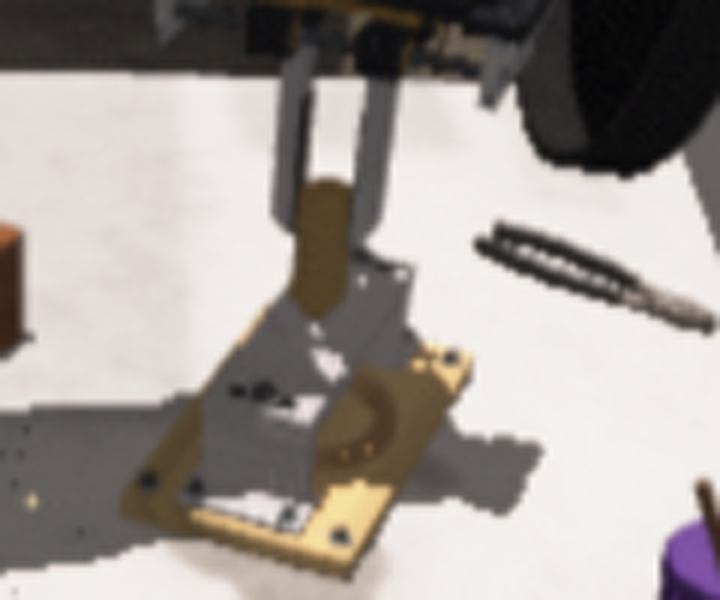

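Request:
servo_tool([
  [0,0,0.04,0,0,0],
  [0,0,0.08,0,0,0],
  [0,0,0.12,0,0,0],
  [0,0,0.16,0,0,0],
  [0,0,0.2,0,0,0],
  [0,0,0.23,0,0,0],
  [0,0,0.26,0,0,0],
  [0,0,0.29,0,0,0],
  [0,0,0.32,0,0,0],
  [0,0,0.35,0,0,0],
])

```text
clock: 18.4
eef_pos: [506.0, 171.2, 98.3]
eef_rot: [3.14, -0.001, 1.17]
wrist_force: [-1.7, -1.2, 11.3]
finger_gap: 27.3
```

```bash
python3 st.py
```

```text
18.4 pos [505.96 171.21  98.34] rot [ 3.1398e+00 -1.3000e-03  1.1698e+00] F [-1.69 -1.16 11.27] tool [ -1.71  -1.08 -11.28] M [-0.174  0.678 -0.022] 27.29
```

Request:
servo_tool([
  [0,0,0.01,0,0,0],
  [0,0,0.03,0,0,0],
  [0,0,0.04,0,0,0],
  [0,0,0.06,0,0,0],
  [0,0,0.07,0,0,0],
  [0,0,0.09,0,0,0],
  [0,0,0.1,0,0,0],
  [0,0,0.12,0,0,0],
  [0,0,0.13,0,0,0],
  [0,0,0.15,0,0,0],
])

```text
clock: 19.23
eef_pos: [505.9, 171.2, 96.8]
eef_rot: [3.14, -0.001, 1.17]
wrist_force: [-2.1, -0.6, 10.7]
finger_gap: 27.0
```

```bash
python3 st.py
```

```text
19.23 pos [505.95 171.22  96.83] rot [ 3.1399e+00 -1.3000e-03  1.1698e+00] F [-2.11 -0.56 10.71] tool [ -1.32  -1.71 -10.72] M [-0.212  0.669 -0.022] 27.05
```

Request:
servo_tool([
  [0,0,0.01,0,0,0],
  [0,0,0.02,0,0,0],
  [0,0,0.03,0,0,0],
  [0,0,0.04,0,0,0],
  [0,0,0.05,0,0,0],
  [0,0,0.06,0,0,0],
  [0,0,0.07,0,0,0],
  [0,0,0.08,0,0,0],
  [0,0,0.09,0,0,0],
  [0,0,0.1,0,0,0],
])

```text
clock: 20.07
eef_pos: [506.0, 171.3, 95.9]
eef_rot: [3.14, -0.001, 1.17]
wrist_force: [-4.0, 0.2, 13.1]
finger_gap: 26.7
```

```bash
python3 st.py
```

```text
20.07 pos [505.98 171.26  95.93] rot [ 3.1398e+00 -1.4000e-03  1.1699e+00] F [-3.98  0.2  13.13] tool [ -1.35  -3.71 -13.14] M [-0.252  0.797  0.035] 26.71
```

The force is starting to rise right at the expected standing height. One more small step to confirm.

Request:
servo_tool([
  [0,0,0.01,0,0,0],
  [0,0,0.02,0,0,0],
  [0,0,0.03,0,0,0],
  [0,0,0.04,0,0,0],
  [0,0,0.05,0,0,0],
  [0,0,0.06,0,0,0],
  [0,0,0.06,0,0,0],
  [0,0,0.06,0,0,0],
  [0,0,0.06,0,0,0],
  [0,0,0.06,0,0,0],
])

```text
clock: 20.9
eef_pos: [506.2, 171.4, 95.9]
eef_rot: [3.139, -0.002, 1.17]
wrist_force: [-3.8, -0.4, 16.0]
finger_gap: 27.1
```

```bash
python3 st.py;python3 - <<'E'
from h import *
im=camera("side")["pixels"];a=im[100:200,270:390];crop(a,0,0,120,100,6,"pics/s7.png")
im=camera("wrist")["pixels"];cv2.imwrite("pics/w7.png",im[:,:,::-1])
E
```

```text
20.9 pos [506.15 171.35  95.87] rot [ 3.1393e+00 -1.9000e-03  1.1699e+00] F [-3.85 -0.4  16.01] tool [ -1.84  -3.35 -16.02] M [-0.153  1.096 -0.023] 27.07
```

View pics/s7.png

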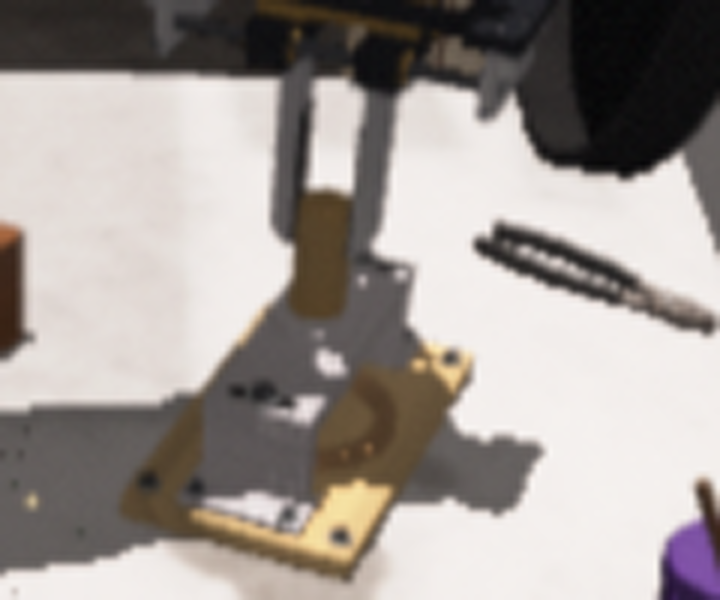

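View pics/w7.png

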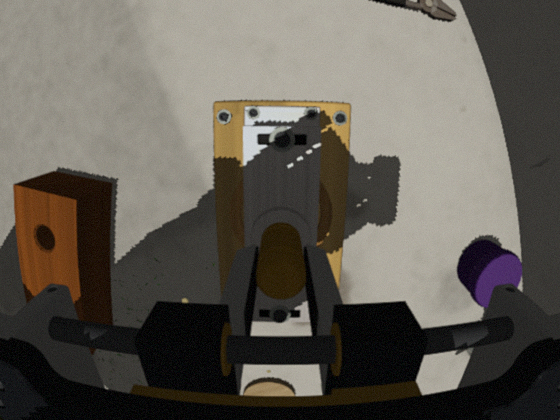

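The sleeve stands. A 0.6 mm further command moved nothing, the force rose to 16 N, and the nominal tip height of 38.9 mm matches the 39 mm expected. I'll withdraw straight up.

Request:
servo_tool([
  [0,0.01,-0.1,0,0,0],
  [0,0.03,-0.2,0,0,0],
  [0,0.04,-0.4,0,0,0],
  [0,0.04,-0.7,0,0,0],
  [0,0.04,-1.1,0,0,0],
  [0,0.04,-1.6,0,0,0],
  [0,0.04,-2.2,0,0,0],
  [0,0.04,-2.8,0,0,0],
  [0,0.04,-3.3,0,0,0],
  [0,0.04,-3.5,0,0,0],
])

```text
clock: 21.83
eef_pos: [506.0, 171.0, 130.0]
eef_rot: [3.141, -0.001, 1.17]
wrist_force: [0.3, -0.0, -1.7]
finger_gap: 27.1
```

```bash
python3 st.py
```

```text
21.83 pos [505.98 170.98 130.05] rot [ 3.1406e+00 -8.0000e-04  1.1697e+00] F [ 0.32 -0.03 -1.73] tool [0.1  0.3  1.73] M [-0.04   0.119  0.044] 27.14
```

Request:
servo_tool([
  [0,0,-0.3,0,0,0],
  [0,0,-0.8,0,0,0],
  [0,0,-1.4,0,0,0],
  [0,0,-2,0,0,0],
  [0,0,-2.5,0,0,0],
  [0,0,-2.8,0,0,0],
  [0,0,-3,0,0,0],
  [0,0,-3,0,0,0],
  [0,0,-3,0,0,0],
  [0,0,-3,0,0,0],
])

```text
clock: 22.67
eef_pos: [505.5, 170.9, 158.7]
eef_rot: [-3.141, 0.0, 1.17]
wrist_force: [-0.1, 0.7, -1.6]
finger_gap: 27.0
```

```bash
python3 st.py;python3 - <<'E'
from h import *
c=camera("side");im=c["pixels"];a=im[100:200,270:390];crop(a,0,0,120,100,6,"pics/s8.png")
im=camera("wrist")["pixels"];cv2.imwrite("pics/w8.png",im[:,:,::-1])
a=im[180:310,225:340].astype(float);a=np.clip((a-5)*4,0,255).astype(np.uint8);crop(a,0,0,115,130,4,"pics/w8c.png")
b=cv2.GaussianBlur(im.astype(np.float32),(0,0),.7);d=b[:,:,0]-b[:,:,2]
a4=cv2.imread("pics/w4.png")[:,:,::-1].astype(np.float32);b4=cv2.GaussianBlur(a4,(0,0),.7);d4=b4[:,:,0]-b4[:,:,2]
for r in (218,220,226,228,234):
    print(r,[int(x) for x in d[r,256:306:1]]);print("   ",[int(x) for x in d4[r,256:306:1]])
print([int(x) for x in d[206:218,279:283].mean(1)],[int(x) for x in d4[206:218,279:283].mean(1)])
print([int(x) for x in b[292:304,276:286].mean((1,2))],[int(x) for x in b4[292:304,276:286].mean((1,2))])
print(delta([505.72,170.89,159],1.17,[503.56,-225.24,159],1.17))
E
```

```text
22.67 pos [505.52 170.88 158.69] rot [-3.1412e+00  3.0000e-04  1.1698e+00] F [-0.05  0.73 -1.61] tool [ 0.65 -0.33  1.61] M [-0.107  0.048  0.048] 26.98
218 [3, 4, 5, 4, 3, 3, 3, 3, 4, 4, 4, 5, 3, 2, 3, 5, 12, 23, 29, 31, 32, 29, 29, 32, 33, 34, 34, 33, 35, 35, 32, 31, 27, 17, 8, 4, 4, 5, 5, 5, 5, 5, 3, 2, 3, 2, 3, 3, 3, 4]
    [4, 5, 3, 4, 3, 4, 4, 4, 4, 4, 5, 4, 4, 3, 4, 7, 16, 27, 29, 30, 32, 32, 32, 32, 34, 35, 34, 33, 31, 30, 32, 32, 29, 19, 9, 5, 3, 5, 6, 3, 4, 2, 2, 4, 5, 5, 4, 4, 4, 5]
220 [3, 3, 5, 4, 4, 4, 4, 3, 3, 5, 5, 3, 4, 3, 4, 7, 16, 26, 31, 32, 32, 31, 32, 33, 31, 31, 32, 34, 34, 33, 33, 33, 28, 19, 9, 6, 4, 4, 3, 3, 5, 5, 4, 4, 3, 4, 4, 2, 4, 4]
    [3, 5, 5, 3, 4, 3, 3, 5, 5, 3, 4, 4, 3, 3, 4, 9, 19, 29, 33, 32, 32, 32, 33, 31, 30, 33, 35, 35, 33, 32, 32, 32, 31, 23, 11, 6, 2, 2, 3, 4, 4, 3, 3, 4, 3, 4, 3, 5, 3, 2]
226 [4, 2, 1, 2, 3, 4, 4, 3, 3, 5, 8, 11, 17, 25, 29, 32, 35, 34, 33, 33, 35, 36, 36, 35, 35, 36, 36, 37, 37, 35, 35, 35, 33, 34, 33, 31, 27, 19, 14, 10, 9, 6, 3, 6, 9, 11, 12, 13, 11, 10]
    [3, 4, 4, 4, 4, 4, 4, 4, 3, 5, 7, 12, 17, 26, 31, 35, 33, 34,
[... 435 characters left out ...]
3, 34, 33, 35, 36, 33, 34, 33, 24, 16, 8, 6, 10, 11, 12, 12, 11, 8, 6]
234 [4, 4, 2, 4, 5, 8, 16, 27, 31, 31, 33, 32, 33, 33, 32, 31, 32, 33, 33, 32, 31, 30, 32, 31, 33, 32, 32, 32, 32, 32, 31, 31, 32, 32, 31, 30, 29, 31, 32, 33, 32, 30, 27, 20, 14, 12, 12, 12, 13, 12]
    [4, 4, 4, 4, 5, 8, 17, 27, 30, 31, 31, 32, 33, 31, 32, 31, 30, 32, 31, 31, 32, 31, 34, 34, 30, 30, 34, 36, 32, 31, 35, 35, 34, 31, 30, 29, 28, 30, 32, 32, 33, 34, 28, 20, 15, 13, 12, 13, 13, 12]
[0, 7, 18, 19, 9, 9, 21, 30, 31, 32, 32, 32] [1, 0, -1, -1, 0, 8, 22, 29, 33, 32, 29, 32]
[28, 27, 27, 27, 28, 37, 69, 120, 156, 167, 167, 167] [28, 28, 28, 27, 27, 37, 70, 120, 155, 166, 166, 166]
[-36.558  15.256  -0.     -0.   ]
```

View pics/w8c.png

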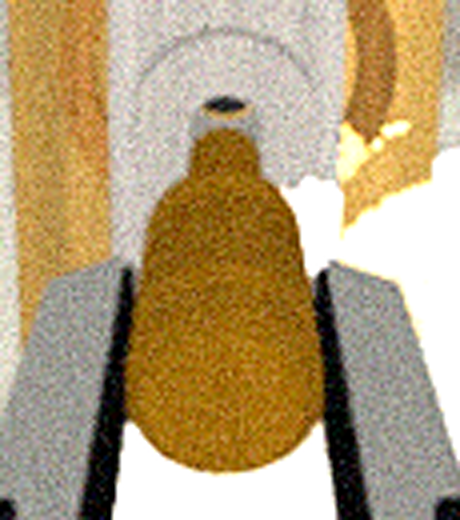

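View pics/s8.png

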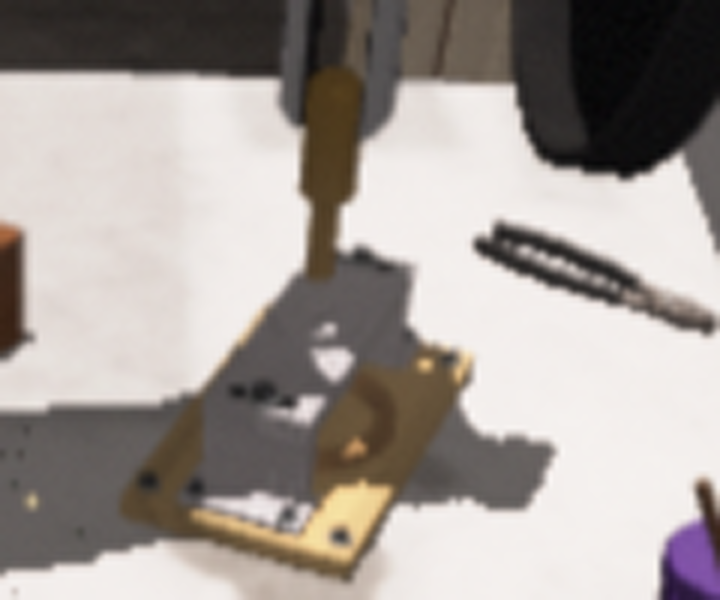

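The drift has not moved in the fingers: all edges are within 0.2 px of before. The bore is now visibly open, with light at its lower end. Back to the stand.

Request:
servo_tool([
  [-1.5,0.6,0,0,0,0],
  [-4.8,2,0,0,0,0],
  [-8.5,3.6,0,0,0,0],
  [-12.2,5.1,0,0,0,0],
  [-15.9,6.7,0,0,0,0],
  [-19.6,8.2,0,0,0,0],
  [-23.3,9.8,0,0,0,0],
  [-27,11.3,0,0,0,0],
  [-30.5,12.8,0,0,0,0],
  [-33.5,14,0,0,0,0],
])

```text
clock: 23.6
eef_pos: [503.3, -194.7, 158.8]
eef_rot: [-3.142, 0.0, 1.169]
wrist_force: [0.4, -0.3, -2.4]
finger_gap: 27.2
```

Request:
servo_tool([
  [-1.8,0.8,0,0,0,0],
  [-2.8,1.15,0,0,0,0],
  [-3.06,1.26,0,0,0,0],
  [-3.06,1.26,0.5,0,0,0],
  [-3.06,1.26,1.5,0,0,0],
  [-3.06,1.26,2.5,0,0,0],
  [-3.06,1.26,3.5,0,0,0],
  [-3.06,1.26,4,0,0,0],
  [-3.06,1.26,4.1,0,0,0],
  [-3.06,1.26,4.1,0,0,0],
])

```text
clock: 24.43
eef_pos: [503.4, -224.9, 117.5]
eef_rot: [-3.141, -0.0, 1.17]
wrist_force: [0.5, -0.3, -2.0]
finger_gap: 27.4
```

```bash
python3 st.py;python3 - <<'E'
from h import *
im=camera("wrist")["pixels"];cv2.imwrite("pics/w9.png",im[:,:,::-1])
a=im[180:310,225:340].astype(float);a=np.clip((a-5)*4,0,255).astype(np.uint8);crop(a,0,0,115,130,4,"pics/w9c.png")
E
```

```text
24.43 pos [ 503.37 -224.94  117.51] rot [-3.1408e+00 -1.0000e-04  1.1702e+00] F [ 0.52 -0.26 -2.02] tool [-0.04  0.58  2.02] M [-0.069  0.141  0.033] 27.38
```

View pics/w9c.png

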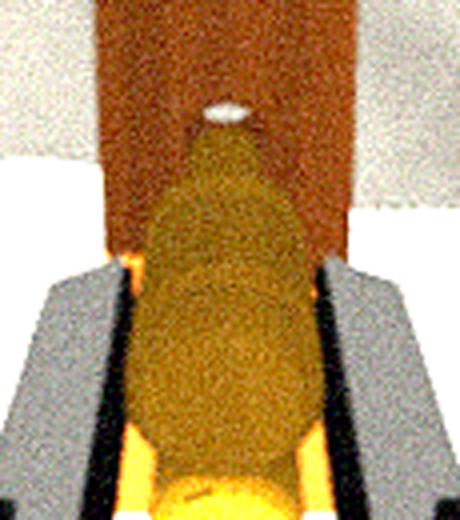

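Tip and hole line up. I'll lower it and feel the entry.

Request:
servo_tool([
  [0,0,0.3,0,0,0],
  [0,0,0.7,0,0,0],
  [0,0,1.0,0,0,0],
  [0,0,1.2,0,0,0],
  [0,0,1.3,0,0,0],
  [0,0,1.4,0,0,0],
  [0,0,1.45,0,0,0],
  [0,0,1.5,0,0,0],
  [0,0,1.55,0,0,0],
  [0,0,1.6,0,0,0],
])

```text
clock: 25.32
eef_pos: [503.5, -225.3, 102.0]
eef_rot: [3.141, 0.0, 1.17]
wrist_force: [-0.4, -0.1, -2.2]
finger_gap: 26.9
```

```bash
python3 st.py
```

```text
25.32 pos [ 503.47 -225.3   102.  ] rot [3.1414 0.     1.1698] F [-0.36 -0.08 -2.19] tool [-0.21 -0.3   2.19] M [-0.062  0.097 -0.01 ] 26.89
```

Request:
servo_tool([
  [0,0,0.2,0,0,0],
  [0,0,0.5,0,0,0],
  [0,0,0.9,0,0,0],
  [0,0,1.4,0,0,0],
  [0,0,1.9,0,0,0],
  [0,0,2.4,0,0,0],
  [0,0,2.9,0,0,0],
  [0,0,3.3,0,0,0],
  [0,0,3.6,0,0,0],
  [0,0,3.8,0,0,0],
])

```text
clock: 26.15
eef_pos: [503.3, -225.2, 63.5]
eef_rot: [-3.141, -0.0, 1.17]
wrist_force: [0.4, 0.1, -2.3]
finger_gap: 27.0
```

```bash
python3 st.py
```

```text
26.15 pos [ 503.33 -225.21   63.46] rot [-3.1411e+00 -1.0000e-04  1.1698e+00] F [ 0.42  0.08 -2.31] tool [0.24 0.35 2.31] M [-0.047  0.148  0.033] 27.03
```

Request:
servo_tool([
  [0,0,0.04,0,0,0],
  [0,0,0.08,0,0,0],
  [0,0,0.12,0,0,0],
  [0,0,0.16,0,0,0],
  [0,0,0.2,0,0,0],
  [0,0,0.24,0,0,0],
  [0,0,0.28,0,0,0],
  [0,0,0.3,0,0,0],
  [0,0,0.32,0,0,0],
  [0,0,0.32,0,0,0],
])

```text
clock: 26.98
eef_pos: [503.5, -225.3, 61.0]
eef_rot: [3.141, 0.0, 1.17]
wrist_force: [-2.2, 1.3, 2.8]
finger_gap: 27.2
```

```bash
python3 st.py
```

```text
26.98 pos [ 503.47 -225.31   61.05] rot [3.1414e+00 1.0000e-04 1.1698e+00] F [-2.22  1.3   2.85] tool [ 0.33 -2.55 -2.85] M [ 0.09   0.497 -0.01 ] 27.16
```

Home on the stand, with the handle seated at the same height as before (TCP 61.05). Opening the fingers.

Request:
servo_tool([
  [0,0,0,0,0,0],
  [0,0,0,0,0,0],
  [0,0,0,0,0,0],
  [0,0,0,0,0,0],
  [0,0,0,0,0,0],
  [0,0,0,0,0,0],
  [0,0,0,0,0,0],
  [0,0,0,0,0,0],
  [0,0,0,0,0,0],
  [0,0,0,0,0,0],
], gripper=6)

```text
clock: 27.82
eef_pos: [503.4, -225.3, 60.7]
eef_rot: [-3.142, 0.0, 1.17]
wrist_force: [-0.1, -0.3, -0.1]
finger_gap: 60.1
```

```bash
python3 st.py
```

```text
27.82 pos [ 503.41 -225.28   60.74] rot [-3.1416  0.      1.1698] F [-0.09 -0.33 -0.08] tool [-0.33  0.05  0.08] M [-0.067  0.075 -0.049] 60.11
```

Request:
servo_tool([
  [0,0,-0.3,0,0,0],
  [0,0,-1,0,0,0],
  [0,0,-2,0,0,0],
  [0,0,-3.5,0,0,0],
  [0,0,-5.5,0,0,0],
  [0,0,-7.5,0,0,0],
  [0,0,-9.5,0,0,0],
  [0,0,-11.5,0,0,0],
  [0,0,-12.7,0,0,0],
  [0,0,-12.7,0,0,0],
])

```text
clock: 28.65
eef_pos: [504.4, -225.8, 191.6]
eef_rot: [3.136, 0.0, 1.17]
wrist_force: [-0.5, 0.8, 0.3]
finger_gap: 60.2
```

```bash
python3 st.py;python3 - <<'E'
from h import *
im=camera("wrist")["pixels"];cv2.imwrite("pics/w10.png",im[:,:,::-1])
a=im[165:235,245:320].astype(float);a=np.clip((a-5)*4,0,255).astype(np.uint8);crop(a,0,0,75,70,8,"pics/w10c.png")
c=camera("side");im=c["pixels"];crop(im,290,230,80,80,7,"pics/s10.png")
E
```

```text
28.65 pos [ 504.41 -225.76  191.56] rot [3.1362e+00 5.0000e-04 1.1698e+00] F [-0.54  0.76  0.3 ] tool [ 0.48 -0.79 -0.31] M [-0.025  0.098 -0.013] 60.16
```

View pics/w10c.png

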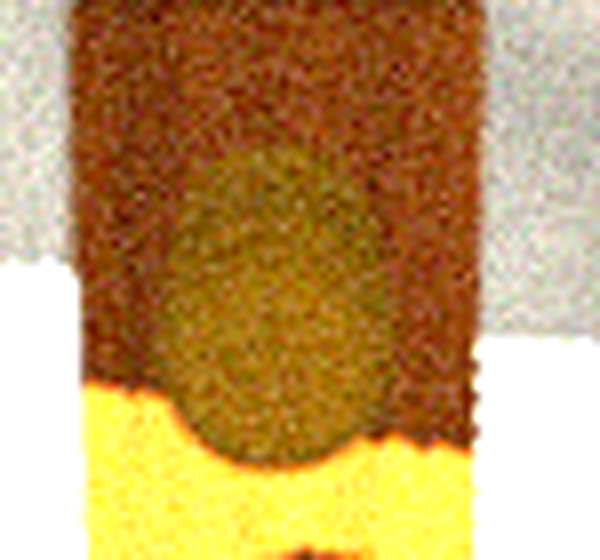

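View pics/s10.png

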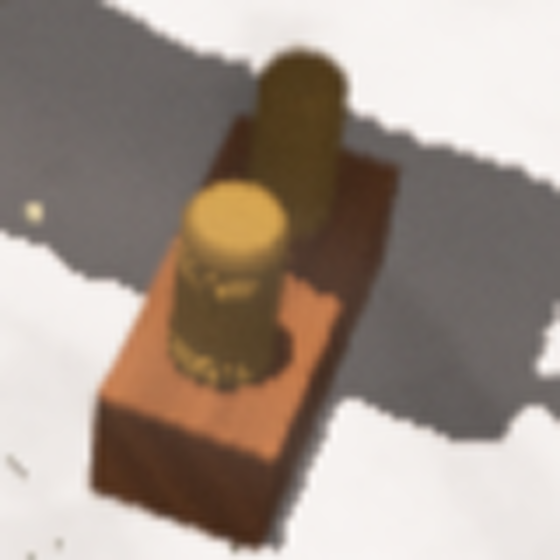

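The drift is seated and upright in its hole. There is ample time, so I'll check the sleeve from the same viewpoint as before.

Request:
servo_tool([
  [1.5,-0.6,0,0,0,0],
  [4.8,-2,0,0,0,0],
  [8.5,-3.6,0,0,0,0],
  [12.2,-5.1,0,0,0,0],
  [15.9,-6.7,0,0,0,0],
  [19.6,-8.2,0,0,0,0],
  [23.3,-9.8,0,0,0,0],
  [27,-11.3,0,0,0,0],
  [30.5,-12.8,0,0,0,0],
  [33.5,-14,0,0,0,0],
])

```text
clock: 29.58
eef_pos: [504.4, 140.2, 186.8]
eef_rot: [-3.14, 0.001, 1.171]
wrist_force: [0.4, -0.1, 0.6]
finger_gap: 60.2
```

Request:
servo_tool([
  [1.8,-0.8,0.5,0,0,0],
  [3.2,-1.2,1.5,0,0,0],
  [4,-1.26,2.7,0,0,0],
  [4,-1.26,2.7,0,0,0],
  [4,-1.26,2.7,0,0,0],
  [4,-1.26,2.7,0,0,0],
  [4,-1.26,2.7,0,0,0],
  [4,-1.26,2.7,0,0,0],
  [4,-1.26,2.7,0,0,0],
  [4,-1.26,2.7,0,0,0],
])

```text
clock: 30.42
eef_pos: [509.4, 179.3, 161.0]
eef_rot: [3.141, -0.0, 1.169]
wrist_force: [0.1, 0.3, 0.0]
finger_gap: 59.8
```

```bash
python3 st.py;python3 - <<'E'
from h import *
T=toolT(read_state());c=camera("wrist");im=c["pixels"];cv2.imwrite("pics/w11.png",im[:,:,::-1])
a=im[180:260,235:335].astype(float);a=np.clip((a-5)*4,0,255).astype(np.uint8);crop(a,0,0,100,80,7,"pics/w11c.png")
ex=np.array([np.cos(1.17),np.sin(1.17),0]);b=np.array([505,168.9,0])
for z,r in ((81,8),(65,8.25),(41,8.25),(39,8.25),(39,5.5)):
    print(z,r,[np.round(wproj(c,T,b+[0,0,z]+k*r*ex),1) for k in (1,-1)])
im=camera("side")["pixels"];crop(im,270,110,100,100,6,"pics/s11.png")
im=camera("top")["pixels"];cv2.imwrite("pics/t11.png",im[:,:,::-1])
E
```

```text
30.42 pos [509.43 179.25 161.05] rot [ 3.1412e+00 -3.0000e-04  1.1693e+00] F [0.05 0.26 0.05] tool [ 0.26 -0.05 -0.05] M [-0.047  0.065 -0.005] 59.83
81 8 [array([280.4, 213.2]), array([280.4, 229.9])]
65 8.25 [array([280.4, 208. ]), array([280.4, 224.4])]
41 8.25 [array([280.4, 201.4]), array([280.4, 216.8])]
39 8.25 [array([280.4, 200.9]), array([280.4, 216.2])]
39 5.5 [array([280.4, 203.5]), array([280.4, 213.7])]
```

View pics/w11c.png

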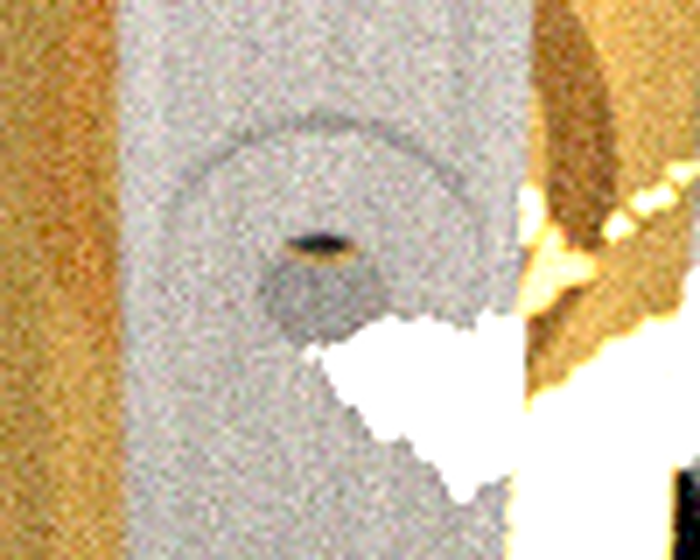

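View pics/s11.png

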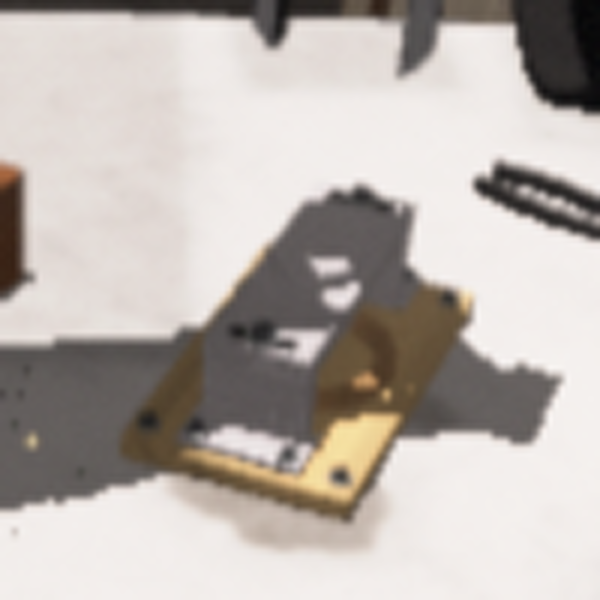

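View pics/t11.png

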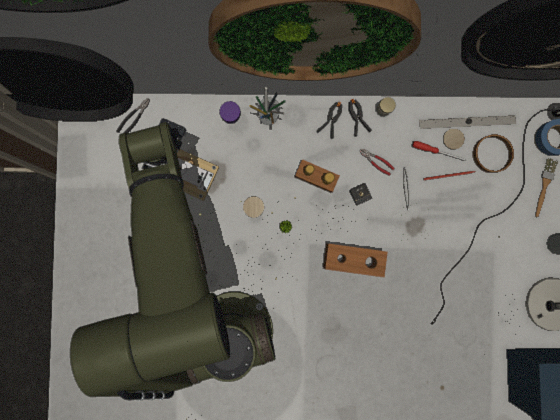

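The bore wall shows down to row 217, and its lower end is predicted at 216.8. Below it is a thin strip of lit board, then the sleeve's dark hole. So the sleeve is clear of the bore and standing on the board. The top view shows the drifts, disc (254,207) and clock movement (360,194) where they were.

```bash
python3 -c "
from cell import sign_off
print(sign_off())"
```

```text
the job is handed in; nothing more can be done
None
```

The sleeve is pushed out and standing on the base board, the thinner drift is back upright in its own hole, and the job is handed in at about 30 s of the 72 s. `sign_off()` gives no verdict, so what follows is from my own checks.

- **Pushing the sleeve:** I lined the drift up with the bore by wrist camera and it went in without touching the boss. The sleeve slid at about 12–13 N net. I stopped at 16 N on the wrist, when a further 0.6 mm command moved nothing; the tip was then at 38.9 mm, where 39 mm was expected.
- **Sleeve check:** afterwards the wrist view showed the bore wall bare to its lower end, with a thin strip of lit board between it and the sleeve.
- **Drift:** it did not creep in the fingers. It seated at the height it was picked from and was released with no load left on the gripper. Both views show it upright.
- **Other things:** the big drift, birch disc and clock movement look unmoved, judged by eye in the top view.

One set of readings disagreed. Camera estimates of how far the drift sat off-centre in the fingers ranged from +0.8 to −2.8 mm. I put this down to rounded handle edges and lined up on the tip and bore rims instead. A side load of up to about 4 N remained while pushing.

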